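# Change over the batch on the orbital shaker

### The arm

A 7-joint arm with a two-finger parallel gripper is mounted at the origin on the work surface. World frame = base frame: x ahead of the robot, y to its left, z up, the work surface at z = 0. Lengths are in m, angles in rad, forces in N, time in s.
With the tool pointing down it reaches from about 0.375 to 0.925 m from the base axis. Payload 3.1 kg.
Tool frame: the origin (TCP) lies between the finger pads; the fingertips stand 8 mm ahead of it and the grasp point (between the pads) lies 11 mm behind it; z points along the fingers, y is the line along which they close (so a half turn about z gives the same grasp; the last joint's range is limited). The gripper opens to 85 mm and grips with 20 to 120 N. Pads are 22 mm wide; open, the fingers measure 114 mm over their backs; the gripper's body (76 mm by 85 mm) begins 54 mm behind the grasp point. The pads swing forward as they close: fully open they stand 13 mm farther back than shut.
Start: joints at [-1.398, 0.383, 0.044, 1.598, -0.018, 1.161, -0.05], TCP at [0.174, 0.626, 0.239] pointing down, gripper open.
Joint ranges: [-2.61, 2.61], [-0.41, 2.15], [-1.48, 1.57], [0, 2.5], [-1.57, 4.71], [0.05, 1.97], [-2.85, 2.85]. Speed limits (rad/s): [2.79, 2.79, 3.14, 3.14, 3.14, 3.14, 3.14].

### API

Orientations are given as a unit quaternion [x, y, z, w].
In Python, from rig import bot gives the robot as it stands.
- The arm moves only by the tool send_rows, never from a script. Its argument "plan" is a list of rows, each a list of 3 entries, a list of its own where there are three numbers: the turn, a rotation vector about the tool's x, y, z in rad, then the shift along the tool's x, y, z in cm, then the finger opening in cm, from 0 to 8.54. A call has 1 to 12 rows; each row shifts and turns the commanded pose from where the row before left it, along the tool's axes as they then stand; what a row does not reach is not made up. A row lasts 1/12 s, in which the tool goes at most 41.7 mm and 7.16 degrees, less where a joint would pass 70% of its speed; a pose out of reach is approached as far as the arm can. A call is refused whole if a number of a shift passes 4.17 or a number of a turn 0.125, either way. A call with a gripper value outside its range is refused whole. The fingers move at their own pace and stop on an object; "newtons" is the grip in N (left out, the last holds). Time passes only in rows, so rows that do not move let the fingers close. It gives the time, the measured TCP pose, the force, the opening and the grip force at its end, in the units of the state.
- bot.sense(): the state, without advancing time (a new reading comes with each control period).
- bot.get_image(name): name is "scene" or "top" or "wrist"; returns a dict with "img" (400x640x3 uint8, red, green, blue), "fx", "fy", "cx", "cy" (pixels), "xyz" and "attitude" of the camera in the world; the wrist camera has in their place "mount" (4x4, takes a point from camera to tool coordinates, whose origin is the TCP and whose axes are the flange's). Camera axes: x right, y up, looking along -z (the intrinsics and any distortion apply to the point x, -y, -z); pixel columns grow to the right and rows downward; lengths in m; the calibration is good to about 2 mm. A picture is of the moment at which its call begins: read the wrist's pose just before it. There is no depth.
- bot.job_done(): hands the job in; it is judged then, once.
The state is a dict: "time": time; "joints": joint angles; "joint_vel": joint speeds; "tau": joint torques, N m; "position": TCP position; "orientation": TCP orientation; "force": force on the tool from outside, world axes, zero at the start; "wrist_torque": the same for the moment, N m; "width": finger opening in m; "gripper_force": force on a finger pad.
Only numpy, scipy, OpenCV 4.12 (cv2) and the standard library are available. Lean on these libraries where they do the work, as an engineer would, in place of code of your own. Each camera call takes 0.05 s, during which the arm holds its last target. There are 200 camera calls.

### The job

Change over the batch on the orbital shaker: latch its mushroom stop button down first, and handle jars and bottles only while it is latched. Move every squat jar from the shaker's platform to stand upright in the steel tray, and stand every small clear bottle that waits just beyond the tray upright in a platform bay of its own. With the platform loaded, turn the stop button clockwise so that it springs up, then slide the lock tab fully aside, press the start key fully down, and slide the tab fully back home; leave the other things on the bench alone.

Things in the scene. Friction and masses are not known exactly. Their poses are not given: they have to be found in the camera images.
- shaker: compact orbital shaker, 320 (x) x 240 (y) mm, left or right on the bench. Origin on the bench under its control deck; local x points from deck to platform, y to the left. Deck: x -75 to 50, top 55 mm above the bench. Housing: x 50 to 245, 85 mm tall; on it the square platform, centre x 146, y 0, floor 100 mm above the bench, divided by steel bars into four bays.
- bay0 (a point): middle of the floor of bay 0, the near right bay of the platform seen from the robot at yaw 0 (local x 104, y -42, z 100 mm). Clear width 76 x 76 mm between steel bars 8 mm thick whose tops are 28 mm above the floor
- bay1 (a point): middle of the floor of bay 1, the near left bay of the platform seen from the robot at yaw 0 (local x 104, y 42, z 100 mm). Clear width 76 x 76 mm between steel bars 8 mm thick whose tops are 28 mm above the floor
- bay2 (a point): middle of the floor of bay 2, the far right bay of the platform seen from the robot at yaw 0 (local x 188, y -42, z 100 mm). Clear width 76 x 76 mm between steel bars 8 mm thick whose tops are 28 mm above the floor
- bay3 (a point): middle of the floor of bay 3, the far left bay of the platform seen from the robot at yaw 0 (local x 188, y 42, z 100 mm). Clear width 76 x 76 mm between steel bars 8 mm thick whose tops are 28 mm above the floor
- stop_top (a point): centre of the top of the mushroom stop: a round ribbed head 40 mm across and 16 mm tall on a thinner neck over a 52 mm collar (4 mm tall) at the left of the deck (local x -20, y 70). 93 mm above the bench when up, about 85 mm when latched.
- stop (a joint): travel of the stop button, m: 0 up, grows downwards to 0.0105 (end stop). Pressed fully, with 10 N or more, it latches and stays at about 0.008. To reset, grip the head and turn it clockwise seen from above by 0.6 rad (catch lets go at about 0.45, end stop 0.8, under 0.1 N m): it springs up as soon as the fingers release it, and turns back by itself.
- start_top (a point): centre of the top of the start key, a round button 28 mm across on a thin stem (local x -20, y -20), its top 71 mm above the bench when up
- start (a joint): travel of the start key, m: 0 up, 0.006 fully down (about 5 N; it springs back up). While the prongs of the lock tab are under its cap it cannot go down more than about 1 mm.
- lock_top (a point): centre of the top of the grip ridge of the lock tab, 75 mm above the bench: ridge 24 (local x) x 12 (local y) x 13 mm tall, on a flat plate whose top is 62 mm above the bench. Locked it is at local x -20, y -68, right of the start key; two prongs of the plate then reach under the key's cap. 60 mm free on either side along local x.
- lock (a joint): travel of the lock tab, m: 0 locked (prongs under the start key), grows as it slides along local -y, away from the key, to 0.022 fully aside at its end stop. Stays where it is left; needs about 1.5 N to slide.
- tray: shallow steel tray, fixed, 130 (x) x 210 (y) mm, rim 26 mm above the bench, walls and floor 4 mm, on the side of the bench away from the shaker. Origin under its centre.
- jar0: squat amber sample jar with a black lid, 54 mm across the lid (glass 52 mm), 60 mm tall, lid in the top 18 mm, about 0.14 kg. Origin at the centre of its underside. Present jars stand at the start in bays of the platform; the others are absent.
- jar1: squat amber sample jar with a black lid, 54 mm across the lid (glass 52 mm), 60 mm tall, lid in the top 18 mm, about 0.14 kg. Origin at the centre of its underside. Present jars stand at the start in bays of the platform; the others are absent.
- jar2: squat amber sample jar with a black lid, 54 mm across the lid (glass 52 mm), 60 mm tall, lid in the top 18 mm, about 0.14 kg. Origin at the centre of its underside. Present jars stand at the start in bays of the platform; the others are absent.
- jar3: squat amber sample jar with a black lid, 54 mm across the lid (glass 52 mm), 60 mm tall, lid in the top 18 mm, about 0.14 kg. Origin at the centre of its underside. Present jars stand at the start in bays of the platform; the others are absent.
- bottle0: small clear glass bottle, taller than the jars, body 60 mm across up to 50 mm, then a shoulder, blue screw cap 38 mm across from 68 to 90 mm above its underside (overall height 90 mm), 0.13 to 0.25 kg, heavy at the bottom. Origin at the centre of its underside. Present bottles stand at the start on the bench just beyond the tray; the others are absent.
- bottle1: small clear glass bottle, taller than the jars, body 60 mm across up to 50 mm, then a shoulder, blue screw cap 38 mm across from 68 to 90 mm above its underside (overall height 90 mm), 0.13 to 0.25 kg, heavy at the bottom. Origin at the centre of its underside. Present bottles stand at the start on the bench just beyond the tray; the others are absent.
- bottle2: small clear glass bottle, taller than the jars, body 60 mm across up to 50 mm, then a shoulder, blue screw cap 38 mm across from 68 to 90 mm above its underside (overall height 90 mm), 0.13 to 0.25 kg, heavy at the bottom. Origin at the centre of its underside. Present bottles stand at the start on the bench just beyond the tray; the others are absent.
- dish: small closed culture dish, 60 mm across and 15 mm tall, lying among the waiting bottles; bystander
- marker: marker pen, 125 mm long, 13 mm thick, lying among the waiting bottles; bystander
- media_bottle: large amber bottle, 74 mm across and 145 mm tall, beyond the middle of the bench; bystander
- beaker: empty glass beaker, 80 mm across and 100 mm tall, on the right-hand side; bystander
- tip_box: box of pipette tips, 85 x 120 x 80 mm, on the left-hand side; bystander
Things that resemble listed ones, but are neither listed nor needed, are in the scene too. Leave any purple or red look-alike of the bottle1 alone.

How it is judged:
On the way, in this order (a step that is already met when the one before it is completed fails the run):
1. the stop button is latched down and let go (value of joint stop above 0.006 m and contact force between the fingers and anything else below 0.5 N), for 0.2 s.
2. with the stop latched, every jar stands in the tray and every bottle in a bay of its own (value of joint stop above 0.006 m and x of jar0 in the frame of tray between -0.038 and 0.038 m and y of jar0 in the frame of tray between -0.078 and 0.078 m and z of each of jar0, jar1, jar2, jar3 in the frame of tray below 0.01 m and angle between each of jar0, jar1, jar2, jar3, bottle0, bottle1, bottle2's own z axis and vertical below 0.15 rad and linear speed of each of jar0, jar1, jar2, jar3, bottle0, bottle1, bottle2 below 0.03 m/s and x of jar1 in the frame of tray between -0.038 and 0.038 m and y of jar1 in the frame of tray between -0.078 and 0.078 m and x of jar2 in the frame of tray between -0.038 and 0.038 m and y of jar2 in the frame of tray between -0.078 and 0.078 m and x of jar3 in the frame of tray between -0.038 and 0.038 m and y of jar3 in the frame of tray between -0.078 and 0.078 m and (horizontal distance between bottle0 and bay0 below 0.022 m or horizontal distance between bottle0 and bay1 below 0.022 m or horizontal distance between bottle0 and bay2 below 0.022 m or horizontal distance between bottle0 and bay3 below 0.022 m) and z of bottle0 in the frame of shaker between 0.094 and 0.108 m and (horizontal distance between bottle1 and bay0 below 0.022 m or horizontal distance between bottle1 and bay1 below 0.022 m or horizontal distance between bottle1 and bay2 below 0.022 m or horizontal distance between bottle1 and bay3 below 0.022 m) and z of bottle1 in the frame of shaker between 0.094 and 0.108 m and (horizontal distance between bottle2 and bay0 below 0.022 m or horizontal distance between bottle2 and bay1 below 0.022 m or horizontal distance between bottle2 and bay2 below 0.022 m or horizontal distance between bottle2 and bay3 below 0.022 m) and z of bottle2 in the frame of shaker between 0.094 and 0.108 m), for 0.2 s.
3. the stop button is turned and has sprung up (value of joint stop below 0.002 m), for 0.2 s.
4. the lock tab is fully aside (value of joint lock above 0.018 m), for 0.1 s.
5. the start key is pressed down (value of joint start above 0.0045 m), for 0.05 s.
6. the lock tab is home again under the start key (value of joint lock below 0.004 m and value of joint start below 0.002 m), for 0.2 s.
At the end, for the whole second after the job is handed in: Stop and start buttons up (under 2 mm down), lock tab within 4 mm of home; every jar upright on the tray floor, every bottle upright on the platform floor within 22 mm of the middle of a bay (tilt under 0.15 rad); all released and at rest (all of step 6 and value of joint stop below 0.002 m and x of jar0 in the frame of tray between -0.038 and 0.038 m and y of jar0 in the frame of tray between -0.078 and 0.078 m and z of each of jar0, jar1, jar2, jar3 in the frame of tray below 0.01 m and angle between each of jar0, jar1, jar2, jar3, bottle0, bottle1, bottle2's own z axis and vertical below 0.15 rad and linear speed of each of jar0, jar1, jar2, jar3, bottle0, bottle1, bottle2 below 0.03 m/s and x of jar1 in the frame of tray between -0.038 and 0.038 m and y of jar1 in the frame of tray between -0.078 and 0.078 m and x of jar2 in the frame of tray between -0.038 and 0.038 m and y of jar2 in the frame of tray between -0.078 and 0.078 m and x of jar3 in the frame of tray between -0.038 and 0.038 m and y of jar3 in the frame of tray between -0.078 and 0.078 m and (horizontal distance between bottle0 and bay0 below 0.022 m or horizontal distance between bottle0 and bay1 below 0.022 m or horizontal distance between bottle0 and bay2 below 0.022 m or horizontal distance between bottle0 and bay3 below 0.022 m) and z of bottle0 in the frame of shaker between 0.094 and 0.108 m and (horizontal distance between bottle1 and bay0 below 0.022 m or horizontal distance between bottle1 and bay1 below 0.022 m or horizontal distance between bottle1 and bay2 below 0.022 m or horizontal distance between bottle1 and bay3 below 0.022 m) and z of bottle1 in the frame of shaker between 0.094 and 0.108 m and (horizontal distance between bottle2 and bay0 below 0.022 m or horizontal distance between bottle2 and bay1 below 0.022 m or horizontal distance between bottle2 and bay2 below 0.022 m or horizontal distance between bottle2 and bay3 below 0.022 m) and z of bottle2 in the frame of shaker between 0.094 and 0.108 m); the robot touches nothing.
It fails at once if the jar is handled (finger force over 1 N) while the stop button is not latched down (value of joint stop below 0.005 m and (contact force between the fingers and jar0 above 1 N or contact force between the fingers and jar1 above 1 N or contact force between the fingers and jar2 above 1 N or contact force between the fingers and jar3 above 1 N)).
It fails at once if the bottle is handled (finger force over 1 N) while the stop button is not latched down (value of joint stop below 0.005 m and (contact force between the fingers and bottle0 above 1 N or contact force between the fingers and bottle1 above 1 N or contact force between the fingers and bottle2 above 1 N)).
It fails at once if another thing on the bench is pushed more than 5 cm from where it stood (distance of any of dish, marker, media_bottle, beaker, tip_box from where it was at the start of the episode above 0.05 m).
Of jar0, jar1, jar2, jar3 only 1 to 2 are there at a start; the rules pass over those that are not, and their reading is None.
Of bottle0, bottle1, bottle2 only 2 to 3 are there at a start; the rules pass over those that are not, and their reading is None.
At some moment in a run one of bottle0, bottle1, bottle2 may be knocked a few centimetres aside while the robot is not near it.
It also fails if it takes over 210 s, if anything falls off the work surface, if the arm or the gripper's body presses on something with over 40 N, if the wrist force passes 120 N, or if a joint passes its speed limit or range.

## Working session

There is one attempt and no reset: what is moved stays moved. The work goes in short steps, Python scripts to look and compute and a tool call to move; the robot and the scene stay as the last step left them, time stands still between calls to the robot, and variables do not carry over. Pictures are saved under pics/ and viewed, at most 14 in all, crops included, and the job is handed in when it is done.

Besides the shell and the picture viewer there is one more tool, called after ">>>" by a JSON object that holds its "method" and its "body", one argument or row to a line. send_rows: Moves the arm, as the interface text tells. Its arguments: {"type":"object","properties":{"plan":{"type":"array"},"newtons":{"type":"number"}},"required":["plan"]}

```bash
mkdir -p pics; ls; python3 - <<'E'
from rig import bot
import cv2
s=bot.sense(); print({k:(v if not hasattr(v,'round') else v) for k,v in s.items()})
for n in ("scene","top"):
    d=bot.get_image(n); cv2.imwrite(f"pics/{n}0.png",d["img"][:,:,::-1])
    print(n,{k:v for k,v in d.items() if k!="img"})
d=bot.get_image("wrist");print({k:v for k,v in d.items() if k!="img"})
E
```

```text
pics
{'time': 0.0, 'joints': array([-1.3978285 ,  0.38384477,  0.04383908,  1.59961582, -0.01791597,
        1.1611891 , -0.04986269]), 'joint_vel': array([-0.00314634, -0.0011502 ,  0.00090833, -0.00121609, -0.00102087,
        0.00059602,  0.00071341]), 'tau': array([ 9.28120539e-05, -4.33471298e+01,  1.02456741e+00, -2.49507540e+01,
        1.07004380e-02,  1.16127208e-02,  1.31915066e-06]), 'position': array([0.17360952, 0.62541082, 0.23786151]), 'orientation': array([ 1.34918457e-01,  9.90855809e-01, -1.32727671e-03, -1.14725792e-04]), 'force': array([ 0.05738752,  0.19733991, -0.04451729]), 'wrist_torque': array([-0.02037882, -0.0084946 ,  0.01654928]), 'gripper_force': 0.0, 'width': 0.08532914854756958}
scene {'fx': 368.4484897004423, 'fy': 368.4484897004423, 'cx': 324.6580788113915, 'cy': 200.69270031211744, 'xyz': array([1.25104197, 0.18758156, 1.18491242]), 'attitude': array([0.16916072, 0.21635441, 0.77496852, 0.56920928])}
top {'fx': 416.8677779508557, 'fy': 416.8677779508557, 'cx': 324.5645437317027, 'cy': 198.63967247125515, 'xyz': array([0.52143758, 0.00763639, 1.28223535]), 'attitude': array([ 0.0207583 , -0.02727161, -0.70150679,  0.71183817])}
{'fx': 276.20859230972167, 'fy': 276.20859230972167, 'cx': 323.752633164933, 'cy': 199.22274420660472, 'mount': array([[ 1.16900371e-03,  9.58537352e-01,  2.84964521e-01,
         7.24704786e-02],
       [ 9.99999306e-01, -1.16294261e-03, -1.90476222e-04,
         7.54633662e-05],
       [ 1.48818810e-04,  2.84964546e-01, -9.58538046e-01,
        -1.34073671e-01],
       [ 0.00000000e+00,  0.00000000e+00,  0.00000000e+00,
         1.00000000e+00]])}
```

View pics/top0.png

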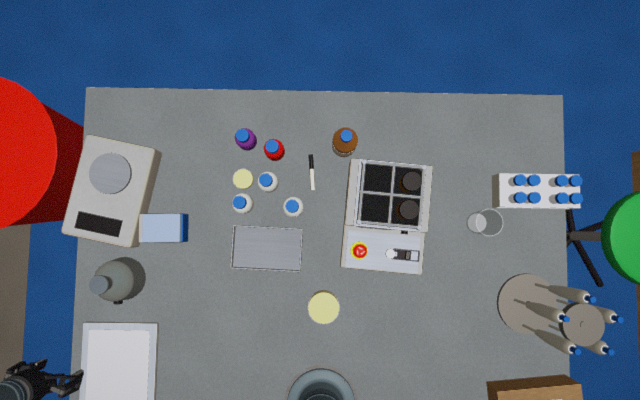

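View pics/scene0.png

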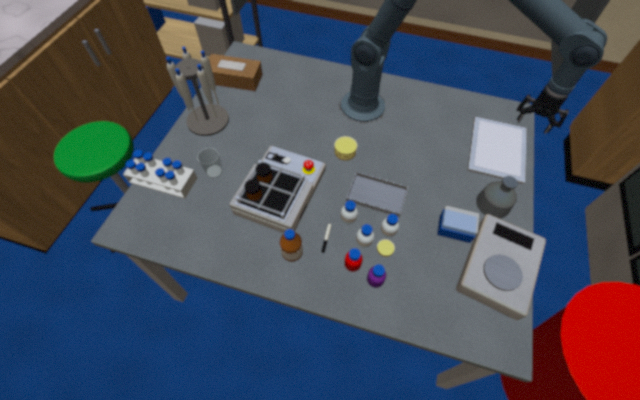

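The top view shows the shaker to the right: red stop at (360,251), start at (391,254), lock at (412,255), and jars in the right-hand bays at (410,181) and (409,209). The tray is at (267,248). There are three clear bottles at (268,181), (242,203) and (293,207), with red (274,149) and purple (245,138) look-alikes. I'll enlarge that area to confirm and take rough measurements.

```bash
cat > h.py <<'E'
import numpy as np, cv2
from scipy.spatial.transform import Rotation as Ro
from rig import bot
def cam(n):
    s=bot.sense(); d=bot.get_image(n)
    if n=="wrist":
        R=Ro.from_quat(s["orientation"]).as_matrix(); M=np.array(d["mount"])
        d["R"]=R@M[:3,:3]; d["xyz"]=R@M[:3,3]+s["position"]
    else: d["R"]=Ro.from_quat(d["attitude"]).as_matrix()
    return d
def ray(d,u,v,z):
    r=d["R"]@np.array([(u-d["cx"])/d["fx"],-(v-d["cy"])/d["fy"],-1.])
    return d["xyz"]+r*(z-d["xyz"][2])/r[2]
def proj(d,p):
    c=d["R"].T@(np.array(p)-d["xyz"]); return np.array([d["cx"]-d["fx"]*c[0]/c[2], d["cy"]+d["fy"]*c[1]/c[2]])
def blobs(img,f,amin=8):
    h=cv2.cvtColor(img,cv2.COLOR_RGB2HSV).astype(int)
    m=f(h[...,0],h[...,1],h[...,2]).astype(np.uint8)
    n,l,st,c=cv2.connectedComponentsWithStats(m)
    return [(c[i].round(1).tolist(),st[i].tolist()) for i in range(1,n) if st[i,4]>=amin]
def go(x,y,z,yaw=None):
    """print tool-frame shift (cm) and yaw turn (rad) from the measured pose; yaw = angle of tool y in world"""
    s=bot.sense(); R=Ro.from_quat(s["orientation"]).as_matrix()
    cy=np.arctan2(R[1,1],R[0,1]); t=0
    print("pos",s["position"].round(4),"yaw_y",cy.round(4),"w",round(s["width"],4),"F",s["force"].round(1),"t",round(s["time"],2), "tilt",np.round(R[:,2],3),"q7",s["joints"][6].round(2))
    d=np.array([x,y,z])-s["position"]
    if yaw is not None:
        t=-(yaw-cy); t=(t+np.pi/2)%np.pi-np.pi/2
        d=R.T@d; dd=Ro.from_rotvec([0,0,t]).as_matrix().T@d
        print(" turn z",t.round(4)," shift after turn cm",(dd*100).round(2)," before",(d*100).round(2))
    else: print(" shift cm",(R.T@d*100).round(2))
E
python3 - <<'E'
from h import *
d=cam("top"); I=d["img"]
print("blue caps",[ (c,st[4],ray(d,*c,0.09)[:2].round(3)) for c,st in blobs(I,lambda h,s,v:(h>98)&(h<112)&(s>150)&(v>120),10) if 200<c[0]<400 and 90<c[1]<300])
for c,st in blobs(I,lambda h,s,v:((h<8)|(h>172))&(s>150)&(v>120),8): print("red",c,st,ray(d,*c,0.09)[:2].round(3))
c=cv2.resize(I[120:290,220:440],None,fx=3.5,fy=3.5,interpolation=cv2.INTER_CUBIC)
cv2.imwrite("pics/crop1.png",c[:,:,::-1])
E
```

```text
blue caps [([241.9, 134.8], 123, array([0.784, 0.239])), ([346.0, 135.6], 105, array([ 0.787, -0.062])), ([271.8, 146.2], 113, array([0.752, 0.152])), ([265.4, 179.8], 113, array([0.654, 0.168])), ([239.0, 202.0], 114, array([0.589, 0.242])), ([291.8, 205.8], 109, array([0.581, 0.091]))]
red [23.5, 151.5] [0, 77, 58, 152, 6453] [0.725 0.863]
red [275.1, 151.0] [264, 139, 20, 20, 134] [0.738 0.142]
red [359.2, 250.4] [354, 245, 12, 12, 88] [ 0.457 -0.103]
```

View pics/crop1.png

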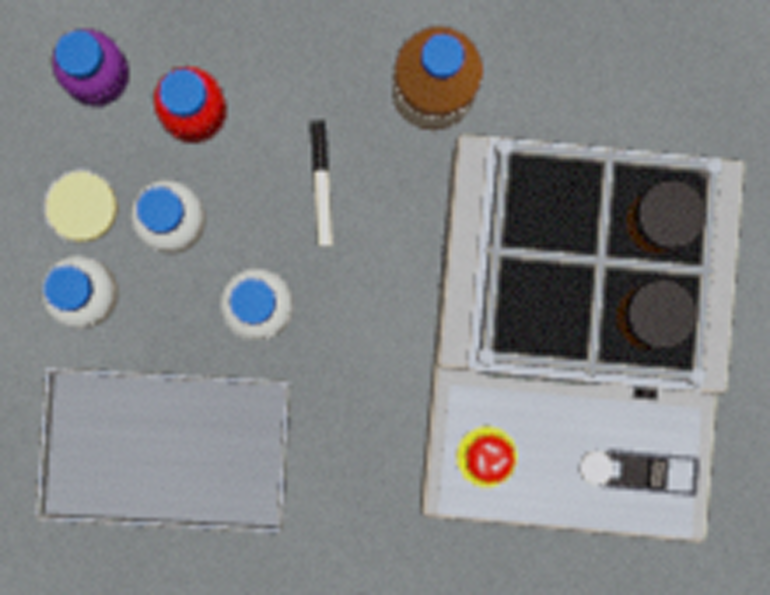

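The crop confirms three clear bottles with white/grey bodies, with the red and purple ones separate. Jars are in bays 0 and 2, and bays 1 and 3 are empty. Next I'll estimate the shaker and tray poses.

```bash
cat >> h.py <<'E'
C=lambda u,v:(220+u/3.5-.36,120+v/3.5-.36)
E
python3 - <<'E'
from h import *
d=cam("top")
st=ray(d,359.2,250.4,.093); ky=ray(d,*C(599,467),.071); lk=ray(d,*C(658,473),.075)
print(st,ky,lk)
# deck corners z=.055 near-left, near-right ; tray corners z=.026
P={k:ray(d,*C(*uv),.055)[:2] for k,uv in dict(nl=(424,515),nr=(704,540)).items()}
print(P); e=P['nr']-P['nl']; print("len",np.hypot(*e),"yaw",np.arctan2(e[0],-e[1]))
e=(lk-st)[:2]; print("stop-lock",np.hypot(*e),np.arctan2(e[0],-e[1]))
T=np.array([ray(d,*C(*uv),.026)[:2] for uv in [(42,519),(281,528),(288,381),(49,371)]]); print(T.round(3),T.mean(0))
go(.52,-.17,.36,1.5)
E
```

```text
[ 0.45669416 -0.10313305  0.093     ] [ 0.4490847  -0.19663013  0.071     ] [ 0.44508106 -0.24462706  0.075     ]
{'nl': array([ 0.4063471 , -0.05327359]), 'nr': array([ 0.38878889, -0.28731772])}
len 0.23470181919280522 yaw -0.07488067871915213
stop-lock 0.14196977293012045 -0.08189134532178535
[[0.396 0.271]
 [0.391 0.067]
 [0.516 0.063]
 [0.522 0.268]] [0.45617607 0.16738065]
pos [0.1737 0.6259 0.2386] yaw_y 1.3001 w 0.0856 F [ 0.2 -0.4 -0.3] t 0.25 tilt [-0.    -0.001 -1.   ] q7 -0.05
 turn z -0.1999  shift after turn cm [-40.17 -76.96 -12.05]  before [-54.65 -67.45 -12.05]
```

>>> {"method": "send_rows", "body": {
  "plan": [
    [[0,0,-0.1],[0,0,-4],8.5],
    [[0,0,-0.1],[0,0,-4],8.5],
    [[0,0,0],[0,0,-4],8.5],
    [[0,0,0],[-1.9,-3.6,0],8.5],
    [[0,0,0],[-1.9,-3.6,0],8.5],
    [[0,0,0],[-1.9,-3.6,0],8.5],
    [[0,0,0],[-1.9,-3.6,0],8.5],
    [[0,0,0],[-1.9,-3.6,0],8.5],
    [[0,0,0],[-1.9,-3.6,0],8.5],
    [[0,0,0],[-1.9,-3.6,0],8.5],
    [[0,0,0],[-1.9,-3.6,0],8.5],
    [[0,0,0],[-1.9,-3.6,0],8.5]
  ]
}}

```text
time: 1.25
position: [0.3219, 0.2889, 0.3593]
orientation: [0.035, 0.999, 0.0, 0.0]
force: [0.5, -0.9, 0.2]
width: 0.0853
gripper_force: 0.0
```

>>> {"method": "send_rows", "body": {
  "plan": [
    [[0,0,0],[-1.9,-3.6,0],8.5],
    [[0,0,0],[-1.9,-3.6,0],8.5],
    [[0,0,0],[-1.9,-3.6,0],8.5],
    [[0,0,0],[-1.9,-3.6,0],8.5],
    [[0,0,0],[-1.9,-3.6,0],8.5],
    [[0,0,0],[-1.9,-3.6,0],8.5],
    [[0,0,0],[-1.9,-3.6,0],8.5],
    [[0,0,0],[-1.9,-3.6,0],8.5],
    [[0,0,0],[-1.9,-3.6,0],8.5],
    [[0,0,0],[-1.9,-3.6,0],8.5],
    [[0,0,0],[-1.9,-3.6,0],8.5],
    [[0,0,0],[-1.9,-3.6,0],8.5]
  ]
}}

```text
time: 2.25
position: [0.5188, -0.1578, 0.3599]
orientation: [0.035, 0.999, 0.001, 0.001]
force: [0.3, 0.2, -0.3]
width: 0.0851
gripper_force: 0.0
```

```bash
python3 - <<'E'
from h import *
go(.52,-.17,.33,1.49)
d=cam("wrist"); cv2.imwrite("pics/w1.png",d["img"][:,:,::-1])
E
```

```text
pos [ 0.5188 -0.1578  0.3599] yaw_y 1.5009 w 0.0851 F [ 0.3  0.2 -0.3] t 2.25 tilt [ 0.002  0.001 -1.   ] q7 1.83
 turn z 0.0109  shift after turn cm [-0.22 -1.21  2.99]  before [-0.2  -1.22  2.99]
```

View pics/w1.png

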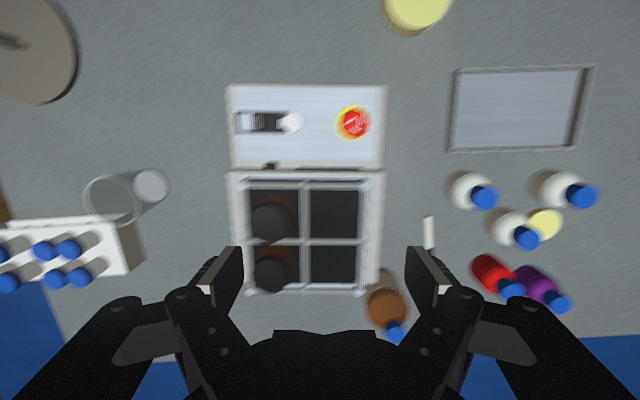

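>>> {"method": "send_rows", "body": {
  "plan": [
    [[0,0,0.011],[3.5,-1,1],8.5],
    [[0,0,0],[0,0,0],0],
    [[0,0,0],[0,0,0],0],
    [[0,0,0],[0,0,0],0]
  ]
}}

```text
time: 2.63
position: [0.4826, -0.1632, 0.3493]
orientation: [0.041, 0.999, 0.001, 0.0]
force: [-0.7, 0.3, 0.1]
width: 0.051
gripper_force: 0.0
```

```bash
python3 - <<'E'
from h import *
d=cam("wrist"); I=d["img"]; np.save("w2.npy",I)
for nm,f,z in [("red",lambda h,s,v:((h<8)|(h>172))&(s>140)&(v>110),.093),("redyel",lambda h,s,v:((h<35)|(h>172))&(s>110)&(v>110),.08),("white",lambda h,s,v:(s<25)&(v>225),.071),("dark",lambda h,s,v:(v<70),.1),("blue",lambda h,s,v:(h>98)&(h<115)&(s>150)&(v>110),.09)]:
    for c,st in blobs(I,f,60):
        if c[1]<330: print(nm,c,st,ray(d,*c,z)[:2].round(4))
go(.457,-.103,.2,1.49)
c=cv2.resize(I[60:330,200:420],None,fx=2.2,fy=2.2,interpolation=cv2.INTER_CUBIC); cv2.imwrite("pics/w2c.png",c[:,:,::-1])
E
```

```text
red [362.9, 147.1] [349, 133, 29, 29, 530] [ 0.455  -0.1056]
red [506.6, 292.7] [492, 284, 33, 22, 385] [0.7101 0.1202]
redyel [360.4, 145.2] [344, 129, 34, 34, 834] [ 0.4534 -0.1073]
redyel [506.6, 292.7] [492, 284, 33, 22, 385] [0.7201 0.1294]
white [337.9, 121.0] [315, 120, 46, 4, 123] [ 0.4175 -0.137 ]
white [338.9, 128.5] [323, 127, 32, 5, 97] [ 0.4281 -0.1362]
white [300.4, 146.6] [292, 138, 18, 18, 241] [ 0.4493 -0.1944]
white [65.0, 243.4] [17, 237, 91, 14, 513] [ 0.5736 -0.5938]
white [436.7, 250.5] [434, 236, 6, 30, 123] [0.6358 0.012 ]
white [95.0, 266.0] [0, 247, 135, 50, 1576] [ 0.6182 -0.5582]
white [32.7, 280.6] [21, 272, 21, 17, 71] [ 0.6369 -0.6727]
white [59.4, 291.2] [44, 282, 31, 20, 137] [ 0.661  -0.6348]
dark [74.8, 72.8] [39, 13, 49, 114, 569] [ 0.3312 -0.4683]
dark [12.8, 65.3] [0, 60, 28, 12, 191] [ 0.3164 -0.5433]
dark [269.9, 144.9] [245, 138, 51, 18, 224] [ 0.4409 -0.2332]
dark [522.5, 165.5] [462, 158, 115, 11, 135] [0.4976 0.1151]
dark [279.2, 189.5] [273, 185, 13, 9, 101] [ 0.5045 -0.2284]
dark [2.3, 208.4] [0, 189, 13, 36, 127] [ 0.5001 -0.6348]
dark [
[... 813 characters left out ...]
23, 438] [0.5811 0.091 ]
blue [539.8, 259.7] [528, 250, 24, 20, 373] [0.6551 0.1685]
blue [75.9, 276.0] [65, 267, 23, 19, 312] [ 0.6238 -0.5762]
blue [51.1, 277.9] [41, 269, 22, 18, 293] [ 0.624  -0.6174]
blue [4.9, 282.7] [0, 273, 13, 18, 174] [ 0.6266 -0.6955]
blue [86.4, 303.4] [76, 295, 22, 18, 284] [ 0.6761 -0.5762]
blue [62.3, 305.2] [52, 297, 21, 17, 270] [ 0.6763 -0.6175]
blue [523.0, 311.0] [512, 303, 22, 18, 274] [0.7511 0.1539]
blue [570.6, 323.6] [560, 315, 22, 18, 301] [0.7838 0.2388]
pos [ 0.4834 -0.1628  0.3499] yaw_y 1.4902 w 0.0429 F [ 0.5 -0.5  0.1] t 2.68 tilt [ 0.002  0.001 -1.   ] q7 1.76
 turn z 0.0002  shift after turn cm [ 3.15  5.73 15.  ]  before [ 3.15  5.73 15.  ]
```

View pics/w2c.png

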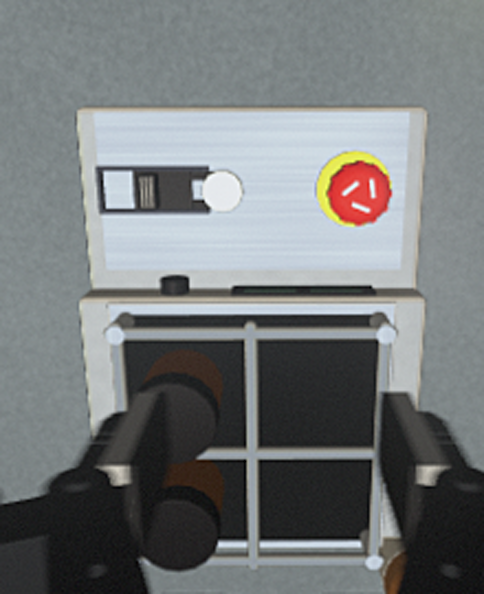

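The crop shows the deck clearly: start key at (300,147) px, lock ridge at (267,146), stop at (363,147). Wrist and top measurements agree within about 2 mm. Next: hover over the stop, fingers closed.

>>> {"method": "send_rows", "body": {
  "plan": [
    [[0,0,0],[1.1,1.9,3],0],
    [[0,0,0],[1.1,1.9,3],0],
    [[0,0,0],[1.1,1.8,3],0],
    [[0,0,0],[0,0,4],0],
    [[0,0,0],[0,0,4],0],
    [[0,0,0],[0,0,4],0],
    [[0,0,0],[0,0,2],0],
    [[0,0,0],[0,0,0],0],
    [[0,0,0],[0,0,0],0]
  ]
}}

```text
time: 3.43
position: [0.4551, -0.1046, 0.1192]
orientation: [0.04, 0.999, -0.001, -0.001]
force: [1.0, -0.3, 0.2]
width: 0.0
gripper_force: 0.0
```

```bash
python3 - <<'E'
from h import *
go(.456,-.1045,.09,1.493)
E
```

```text
pos [ 0.4551 -0.1046  0.1192] yaw_y 1.4906 w 0.0 F [ 1.  -0.3  0.2] t 3.43 tilt [-0.001 -0.002 -1.   ] q7 1.9
 turn z -0.0024  shift after turn cm [-0.09  0.02  2.92]  before [-0.09  0.02  2.92]
```

>>> {"method": "send_rows", "body": {
  "plan": [
    [[0,0,0],[0,0,1.2],0],
    [[0,0,0],[0,0,0.8],0],
    [[0,0,0],[0,0,0.4],0],
    [[0,0,0],[0,0,0.4],0],
    [[0,0,0],[0,0,0.3],0],
    [[0,0,0],[0,0,0],0],
    [[0,0,0],[0,0,0],0]
  ]
}}

```text
time: 4.02
position: [0.4579, -0.1048, 0.0907]
orientation: [0.041, 0.999, 0.001, 0.003]
force: [0.9, 0.4, 5.9]
width: -0.0002
gripper_force: 2.8
```

>>> {"method": "send_rows", "body": {
  "plan": [
    [[0,0,0],[0,0,0.4],0],
    [[0,0,0],[0,0,0.3],0],
    [[0,0,0],[0,0,0],0],
    [[0,0,0],[0,0,0],0]
  ]
}}

```text
time: 4.35
position: [0.4591, -0.1052, 0.0895]
orientation: [0.041, 0.999, 0.004, 0.002]
force: [-16.4, 4.9, 60.9]
width: -0.0006
gripper_force: 30.5
```

>>> {"method": "send_rows", "body": {
  "plan": [
    [[0,0,0],[0,0,-1],0],
    [[0,0,0],[0,0,-2],0],
    [[0,0,0],[0,0,-4],8.5],
    [[0,0,0],[0,0,-4],8.5],
    [[0,0,0],[0,0,-4],8.5],
    [[0,0,0],[-3,3,-4],8.5],
    [[0,0,0],[-3,3,-2],8.5],
    [[0,0,0],[0,0,0],8.5],
    [[0,0,0],[0,0,0],8.5]
  ]
}}

```text
time: 5.1
position: [0.5093, -0.0585, 0.2804]
orientation: [0.038, 0.999, 0.0, 0.003]
force: [-0.4, -1.5, 0.1]
width: 0.0833
gripper_force: 0.0
```

```bash
python3 - <<'E'
from h import *
go(.45,-.1,.3,1.493)
d=cam("wrist"); I=d["img"]; print(d["xyz"])
L={}
for z,n in [(.085,"red")]:
  for c,st in blobs(I,lambda h,s,v:((h<8)|(h>172))&(s>140)&(v>110),60): print(n,c,st,ray(d,*c,.085).round(4),ray(d,*c,.093).round(4), "diam@.085",st[2]/276.2*(d["xyz"][2]-.085))
print([(c,ray(d,*c,.09)[:2].round(4)) for c,st in blobs(I,lambda h,s,v:(h>98)&(h<115)&(s>150)&(v>110),60)])
cv2.imwrite("pics/w3.png",I[:,:,::-1])
E
```

```text
pos [ 0.5093 -0.0585  0.2804] yaw_y 1.4942 w 0.0833 F [-0.4 -1.5  0.1] t 5.1 tilt [ 0.006  0.    -1.   ] q7 1.62
 turn z 0.0012  shift after turn cm [ 5.58 -4.59 -2.  ]  before [ 5.59 -4.59 -2.  ]
[ 0.43634447 -0.05296916  0.41403788]
red [281.3, 135.0] [264, 119, 35, 34, 746] [ 0.4543 -0.1036  0.085 ] [ 0.4539 -0.1024  0.093 ] diam@.085 0.041695603861822764
[([565.5, 222.5], array([0.5879, 0.2409])), ([445.2, 224.8], array([0.5796, 0.0901])), ([500.5, 272.0], array([0.6533, 0.1671])), ([480.8, 387.8], array([0.8567, 0.1591])), ([165.8, 397.7], array([ 0.8397, -0.3315]))]
```

View pics/w3.png

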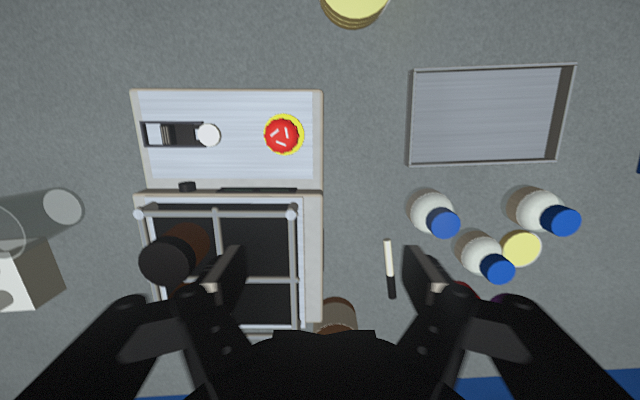

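The wrist picture shows the stop concentric on its collar at (281,135), pressed, with the deck undisturbed. Next, bay and jar positions from the top view.

```bash
cat >> h.py <<'E'
PSI=-.077; ORG=np.array([.4706,-.1758])
def sh(x,y): c,s=np.cos(PSI),np.sin(PSI); return ORG+np.array([c*x-s*y,s*x+c*y])
E
python3 - <<'E'
from h import *
d=cam("top"); I=d["img"]
for n,uv,z in [("jar0",(663,313),.16),("jar2",(670,214),.16),("cross",(602,261),.128)]: print(n,ray(d,*C(*uv),z)[:2].round(4))
h=cv2.cvtColor(I,cv2.COLOR_RGB2HSV)
# lids: grey, brighter than bay floor
for c,st in blobs(I,lambda h,s,v:(v>48)&(v<80)&(s<60),80): print("lid?",c,st,ray(d,*c,.16)[:2].round(4))
print("pred b0,b2,centre",sh(.104,-.042),sh(.188,-.042),sh(.146,0), "b1,b3",sh(.104,.042),sh(.188,.042))
w=dict(d); R=Ro.from_quat([0,0,0,1]).as_matrix()
# wrist w2 view of the bar cross
M=np.array(bot.get_image("wrist")["mount"]); y=1.4902
R=np.array([[-np.sin(y),np.cos(y),.002],[np.cos(y),np.sin(y),.001],[0,0,-1]]); 
w=dict(fx=276.2,fy=276.2,cx=323.75,cy=199.2,R=R@M[:3,:3],xyz=R@M[:3,3]+[.4834,-.1628,.3499])
print("cross wrist",ray(w,314.3,266.2,.128)); 
print("lock wrist",ray(w,266.6,146.2,.075),"pred",sh(-.02,-.068),"key pred",sh(-.02,-.02))
E
```

```text
jar0 [ 0.5731 -0.2306]
jar2 [ 0.6499 -0.236 ]
cross [ 0.6152 -0.1888]
lid? [412.3, 180.6] [403, 169, 19, 23, 294] [ 0.6505 -0.2394]
lid? [409.2, 209.3] [400, 200, 19, 19, 290] [ 0.5725 -0.231 ]
lid? [334.7, 234.4] [327, 212, 15, 44, 163] [ 0.5021 -0.0307]
lid? [584.4, 235.4] [566, 231, 35, 13, 285] [ 0.5089 -0.7047]
lid? [322.6, 351.8] [299, 257, 38, 143, 610] [ 0.1937 -0.0028]
lid? [133.7, 276.4] [113, 258, 32, 46, 493] [0.3836 0.5012]
pred b0,b2,centre [ 0.57106104 -0.22567564] [ 0.65481214 -0.23213725] [ 0.6161674  -0.18703089] b1,b3 [ 0.57752265 -0.14192454] [ 0.66127375 -0.14838615]
cross wrist [ 0.61698505 -0.18681346  0.128     ]
lock wrist [ 0.44574094 -0.24317816  0.075     ] pred [ 0.44542843 -0.24206003] key pred [ 0.44912078 -0.19420226]
```

>>> {"method": "send_rows", "body": {
  "plan": [
    [[0,0,0],[-1.5,-3.3,0],8.5],
    [[0,0,0],[-1.5,-3.3,0],8.5],
    [[0,0,0],[-1.5,-3.3,0],8.5],
    [[0,0,0],[-1.5,-3.3,0.5],8.5],
    [[0,0,0],[-1.7,-3.4,1],8.5],
    [[0,0,0],[0,0,3.5],8.5],
    [[0,0,0],[0,0,3],8.5],
    [[0,0,0],[0,0,0],8.5],
    [[0,0,0],[0,0,0],8.5]
  ]
}}

```text
time: 6.0
position: [0.5668, -0.2328, 0.1955]
orientation: [0.042, 0.999, 0.001, -0.003]
force: [0.4, 0.4, -0.1]
width: 0.0849
gripper_force: 0.0
```

```bash
python3 - <<'E'
from h import *
go(.573,-.2306,.141,1.493)
E
```

```text
pos [ 0.5668 -0.2328  0.1955] yaw_y 1.4868 w 0.0849 F [ 0.4  0.4 -0.1] t 6.0 tilt [-0.006  0.001 -1.   ] q7 2.17
 turn z -0.0062  shift after turn cm [-0.63  0.26  5.45]  before [-0.63  0.26  5.45]
```

>>> {"method": "send_rows", "body": {
  "plan": [
    [[0,0,-0.006],[-0.5,0.2,2],8.5],
    [[0,0,0],[0,0,2],8.5],
    [[0,0,0],[0,0,1.4],8.5],
    [[0,0,0],[0,0,0],8.5],
    [[0,0,0],[0,0,0],4],
    [[0,0,0],[0,0,0],4],
    [[0,0,0],[0,0,0],4],
    [[0,0,0],[0,0,0],4],
    [[0,0,0],[0,0,0],4]
  ],
  "newtons": 30
}}

```text
time: 6.75
position: [0.576, -0.2318, 0.1458]
orientation: [0.038, 0.999, -0.0, 0.002]
force: [-0.8, -0.0, 6.8]
width: 0.0529
gripper_force: 32.2
```

```bash
python3 - <<'E'
from h import *
go(.45,.23,.25,1.493)
E
```

```text
pos [ 0.576  -0.2318  0.1458] yaw_y 1.4949 w 0.0529 F [-0.8 -0.   6.8] t 6.75 tilt [ 0.003 -0.001 -1.   ] q7 2.21
 turn z 0.0019  shift after turn cm [ 16.11  45.06 -10.49]  before [ 16.03  45.09 -10.49]
```

>>> {"method": "send_rows", "body": {
  "plan": [
    [[0,0,0],[0,0,-1],4],
    [[0,0,0],[0,0,-2],4],
    [[0,0,0],[0,0,-4],4],
    [[0,0,0],[0,0,-3.5],4],
    [[0,0,0],[0.6,1.8,0],4],
    [[0,0,0],[1.3,3.7,0],4],
    [[0,0,0],[1.3,3.7,0],4],
    [[0,0,0],[1.3,3.7,0],4],
    [[0,0,0],[1.3,3.7,0],4],
    [[0,0,0],[1.3,3.7,0],4],
    [[0,0,0],[1.3,3.7,0],4],
    [[0,0,0],[1.3,3.7,0],4]
  ],
  "newtons": 40
}}

```text
time: 7.75
position: [0.4975, 0.0536, 0.2486]
orientation: [0.038, 0.999, 0.0, -0.0]
force: [0.4, 0.4, -1.2]
width: 0.0529
gripper_force: 42.6
```

>>> {"method": "send_rows", "body": {
  "plan": [
    [[0,0,0],[1.3,3.7,0],4],
    [[0,0,0],[1.3,3.7,1],4],
    [[0,0,0],[1.3,3.7,2],4],
    [[0,0,0],[1.3,3.7,2],4],
    [[0,0,0],[1,2.6,2],4],
    [[0,0,0],[0,0,3],4],
    [[0,0,0],[0,0,2],4],
    [[0,0,0],[0,0,0],4],
    [[0,0,0],[0,0,0],4]
  ]
}}

```text
time: 8.5
position: [0.4504, 0.2253, 0.1301]
orientation: [0.038, 0.999, -0.001, -0.001]
force: [0.4, 0.7, -1.0]
width: 0.0527
gripper_force: 42.6
```

```bash
python3 - <<'E'
from h import *
go(.457,.217,.051,1.5)
E
```

```text
pos [0.4504 0.2253 0.1301] yaw_y 1.4943 w 0.0527 F [ 0.4  0.7 -1. ] t 8.5 tilt [-0.002 -0.003 -1.   ] q7 1.21
 turn z -0.0057  shift after turn cm [-0.73 -0.76  7.91]  before [-0.74 -0.76  7.91]
```

>>> {"method": "send_rows", "body": {
  "plan": [
    [[0,0,0],[-0.7,-0.7,2.5],4],
    [[0,0,0],[0,0,2.5],4],
    [[0,0,0],[0,0,1.5],4],
    [[0,0,0],[0,0,0.8],4],
    [[0,0,0],[0,0,0.4],4],
    [[0,0,0],[0,0,0],4],
    [[0,0,0],[0,0,0],4]
  ]
}}

```text
time: 9.08
position: [0.4591, 0.2195, 0.0552]
orientation: [0.038, 0.999, 0.001, 0.001]
force: [1.2, -0.2, -1.6]
width: 0.0524
gripper_force: 42.7
```

>>> {"method": "send_rows", "body": {
  "plan": [
    [[0,0,0],[0,0,0.3],4],
    [[0,0,0],[0,0,0.2],4],
    [[0,0,0],[0,0,0],4],
    [[0,0,0],[0,0,0],4]
  ]
}}

```text
time: 9.42
position: [0.4587, 0.2198, 0.0498]
orientation: [0.038, 0.999, 0.001, 0.001]
force: [-1.2, 0.4, 5.0]
width: 0.0525
gripper_force: 43.0
```

>>> {"method": "send_rows", "body": {
  "plan": [
    [[0,0,0],[0,0,0],7.2],
    [[0,0,0],[0,0,0],7.2],
    [[0,0,0],[0,0,0],7.2],
    [[0,0,0],[0,0,-1],7.2],
    [[0,0,0],[0,0,-3],7.2],
    [[0,0,0],[0,0,-4],8.5],
    [[0,0,0],[0,0,-4],8.5],
    [[0,0,0],[0,0,-4],8.5],
    [[0,0,0],[0,0,-4],8.5],
    [[0,0,0],[-1.7,-3.4,0],8.5],
    [[0,0,0],[-1.7,-3.4,0],8.5],
    [[0,0,0],[-1.7,-3.4,0],8.5]
  ]
}}

```text
time: 10.42
position: [0.5016, 0.1133, 0.2505]
orientation: [0.036, 0.999, 0.001, 0.001]
force: [0.9, 0.3, -0.5]
width: 0.085
gripper_force: 0.0
```

>>> {"method": "send_rows", "body": {
  "plan": [
    [[0,0,0],[-1.7,-3.4,0],8.5],
    [[0,0,0],[-1.7,-3.4,0],8.5],
    [[0,0,0],[-1.7,-3.4,0],8.5],
    [[0,0,0],[-1.7,-3.4,0],8.5],
    [[0,0,0],[-1.7,-3.4,0],8.5],
    [[0,0,0],[-1.7,-3.4,0],8.5],
    [[0,0,0],[-1.7,-3.4,0],8.5],
    [[0,0,0],[-1.7,-3.4,0],8.5],
    [[0,0,0],[-1.7,-3.4,0],8.5],
    [[0,0,0],[-1.9,-3.2,3],8.5],
    [[0,0,0],[0,0,3],8.5],
    [[0,0,0],[0,0,0],8.5]
  ]
}}

```text
time: 11.42
position: [0.6404, -0.2341, 0.1867]
orientation: [0.041, 0.999, 0.0, -0.005]
force: [-1.1, 1.3, -1.4]
width: 0.085
gripper_force: 0.0
```

```bash
python3 - <<'E'
from h import *
go(.6495,-.2365,.143,1.493)
E
```

```text
pos [ 0.6404 -0.2341  0.1867] yaw_y 1.4896 w 0.085 F [-1.1  1.3 -1.4] t 11.42 tilt [-0.011  0.001 -1.   ] q7 2.16
 turn z -0.0034  shift after turn cm [-0.97 -0.17  4.36]  before [-0.97 -0.17  4.36]
```

>>> {"method": "send_rows", "body": {
  "plan": [
    [[0,0,0],[-0.7,-0.2,2],8.5],
    [[0,0,0],[0,0,1.5],8.5],
    [[0,0,0],[0,0,0.7],8.5],
    [[0,0,0],[0,0,0],8.5],
    [[0,0,0],[0,0,0],4],
    [[0,0,0],[0,0,0],4],
    [[0,0,0],[0,0,0],4],
    [[0,0,0],[0,0,0],4],
    [[0,0,0],[0,0,0],4]
  ]
}}

```text
time: 12.17
position: [0.6526, -0.2357, 0.1528]
orientation: [0.038, 0.999, -0.001, 0.002]
force: [-0.6, -1.1, 5.0]
width: 0.0522
gripper_force: 42.5
```

```bash
python3 - <<'E'
from h import *
go(.455,.117,.25,1.493)
E
```

```text
pos [ 0.6526 -0.2357  0.1528] yaw_y 1.4948 w 0.0522 F [-0.6 -1.1  5. ] t 12.17 tilt [ 0.003 -0.001 -1.   ] q7 2.18
 turn z 0.0018  shift after turn cm [22.41 33.62 -9.82]  before [22.35 33.66 -9.82]
```

>>> {"method": "send_rows", "body": {
  "plan": [
    [[0,0,0],[0,0,-1],4],
    [[0,0,0],[0,0,-2],4],
    [[0,0,0],[0,0,-4],4],
    [[0,0,0],[0,0,-3],4],
    [[0,0,0],[1,1.5,0],4],
    [[0,0,0],[2,3,0],4],
    [[0,0,0],[2,3,0],4],
    [[0,0,0],[2,3,0],4],
    [[0,0,0],[2,3,0],4],
    [[0,0,0],[2,3,0],4],
    [[0,0,0],[2,3,0],4],
    [[0,0,0],[2,3,0],4]
  ]
}}

```text
time: 13.17
position: [0.5171, 0.0023, 0.25]
orientation: [0.038, 0.999, 0.0, -0.001]
force: [0.2, 1.6, -0.7]
width: 0.0523
gripper_force: 42.4
```

>>> {"method": "send_rows", "body": {
  "plan": [
    [[0,0,0],[2,3,0],4],
    [[0,0,0],[2,3,1],4],
    [[0,0,0],[2,3,2],4],
    [[0,0,0],[1.4,2.2,2],4],
    [[0,0,0],[1,1,3],4],
    [[0,0,0],[0,0,2],4],
    [[0,0,0],[0,0,2],4],
    [[0,0,0],[0,0,0],4],
    [[0,0,0],[0,0,0],4]
  ]
}}

```text
time: 13.92
position: [0.4433, 0.1281, 0.13]
orientation: [0.038, 0.999, -0.001, -0.001]
force: [0.0, -0.0, -1.2]
width: 0.0522
gripper_force: 42.6
```

```bash
python3 - <<'E'
from h import *
go(.455,.117,.057,1.5)
E
```

```text
pos [0.4433 0.1281 0.13  ] yaw_y 1.4944 w 0.0522 F [ 0.  -0.  -1.2] t 13.92 tilt [-0.003 -0.002 -1.   ] q7 1.38
 turn z -0.0056  shift after turn cm [-1.27 -1.    7.3 ]  before [-1.27 -1.    7.3 ]
```

>>> {"method": "send_rows", "body": {
  "plan": [
    [[0,0,0],[-1.2,-1,2.5],4],
    [[0,0,0],[0,0,2.2],4],
    [[0,0,0],[0,0,1.3],4],
    [[0,0,0],[0,0,0.8],4],
    [[0,0,0],[0,0,0.3],4],
    [[0,0,0],[0,0,0],4],
    [[0,0,0],[0,0,0],4]
  ]
}}

```text
time: 14.5
position: [0.4568, 0.1184, 0.0608]
orientation: [0.038, 0.999, 0.001, 0.001]
force: [-0.3, -0.2, -0.9]
width: 0.0523
gripper_force: 42.7
```

>>> {"method": "send_rows", "body": {
  "plan": [
    [[0,0,0],[0,0,0.2],4],
    [[0,0,0],[0,0,0.2],4],
    [[0,0,0],[0,0,0],4],
    [[0,0,0],[0,0,0],4]
  ]
}}

```text
time: 14.83
position: [0.4567, 0.1187, 0.0567]
orientation: [0.038, 0.999, 0.001, 0.001]
force: [-1.2, -0.2, 5.5]
width: 0.0524
gripper_force: 43.1
```

>>> {"method": "send_rows", "body": {
  "plan": [
    [[0,0,0],[0,0,0],7.2],
    [[0,0,0],[0,0,0],7.2],
    [[0,0,0],[0,0,0],7.2],
    [[0,0,0],[0,0,-1],7.2],
    [[0,0,0],[0,0,-3],7.2],
    [[0,0,0],[0,0,-4],8.5],
    [[0,0,0],[0,0,-4],8.5],
    [[0,0,0],[0,0,-4],8.5],
    [[0,0,0],[0,0,-4],8.5],
    [[0,0,0],[0,0,-3],8.5],
    [[0,0,0],[0,0,0],8.5],
    [[0,0,0],[0,0,0],8.5]
  ]
}}

```text
time: 15.83
position: [0.4571, 0.1184, 0.2878]
orientation: [0.038, 0.999, 0.003, 0.002]
force: [-0.5, 0.4, -0.8]
width: 0.0852
gripper_force: 0.0
```

```bash
cat >> h.py <<'E'
def caps(n):
    d=cam(n); print(n,[(c,st[4],ray(d,*c,.09)[:2].round(4).tolist()) for c,st in blobs(d["img"],lambda h,s,v:(h>98)&(h<115)&(s>150)&(v>110),10) if abs(ray(d,*c,.09)[1])<.32 and .4<ray(d,*c,.09)[0]<.82]); return d
E
python3 - <<'E'
from h import *
go(.58,.09,.2,1.5)
d=caps("wrist"); cv2.imwrite("pics/w4.png",d["img"][:,:,::-1]); caps("top")
E
```

```text
pos [0.4571 0.1184 0.2878] yaw_y 1.4949 w 0.0852 F [-0.5  0.4 -0.8] t 15.83 tilt [ 0.003  0.005 -1.   ] q7 1.11
 turn z -0.0051  shift after turn cm [-12.44  -2.01   8.81]  before [-12.45  -1.95   8.81]
wrist [([310.0, 268.0], 502, [0.5795, 0.0917]), ([368.5, 310.0], 439, [0.6533, 0.1689])]
top [([242.0, 134.9], 127, [0.7838, 0.2386]), ([346.0, 135.6], 104, [0.7867, -0.0623]), ([271.7, 146.2], 116, [0.7521, 0.1521]), ([265.4, 179.8], 113, [0.6543, 0.1679]), ([238.9, 202.0], 115, [0.5893, 0.242]), ([291.8, 205.9], 108, [0.5804, 0.0907])]
```

View pics/w4.png

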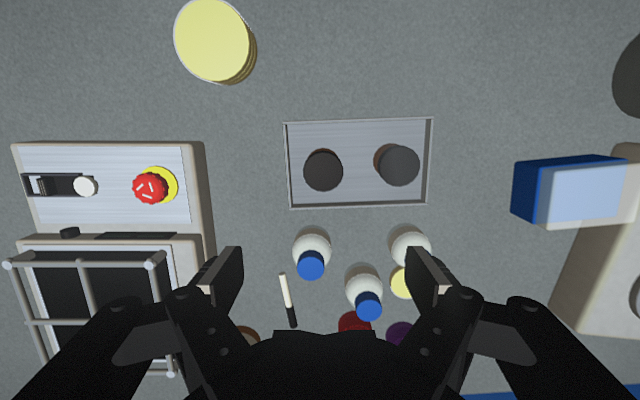

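Both jars stand in the tray at (322,170) and (397,165), and the three clear bottles haven't moved. First bottle: A at (0.580, 0.091), image (310,268), white body, not red or purple.

>>> {"method": "send_rows", "body": {
  "plan": [
    [[0,0,0],[-3.1,-0.5,1],8.5],
    [[0,0,0],[-3.1,-0.5,2],8.5],
    [[0,0,0],[-3.1,-0.5,2],8.5],
    [[0,0,0],[-3.1,-0.3,2],8.5],
    [[0,0,0],[0,0,3],8.5],
    [[0,0,0],[0,0,3],8.5],
    [[0,0,0],[0,0,0],8.5],
    [[0,0,0],[0,0,0],8.5],
    [[0,0,0],[0,0,0],8.5]
  ]
}}

```text
time: 16.68
position: [0.5772, 0.0903, 0.1562]
orientation: [0.038, 0.999, -0.001, -0.0]
force: [-0.4, 0.1, 1.4]
width: 0.0853
gripper_force: 0.0
```

```bash
python3 - <<'E'
from h import *
go(.58,.091,.077,1.493)
E
```

```text
pos [0.5772 0.0903 0.1562] yaw_y 1.4942 w 0.0853 F [-0.4  0.1  1.4] t 16.68 tilt [-0.001 -0.001 -1.   ] q7 1.68
 turn z 0.0012  shift after turn cm [-0.28  0.1   7.92]  before [-0.28  0.1   7.92]
```

>>> {"method": "send_rows", "body": {
  "plan": [
    [[0,0,0],[-0.2,0.1,3],8.5],
    [[0,0,0],[0,0,3],6],
    [[0,0,0],[0,0,1.8],6],
    [[0,0,0],[0,0,0],6],
    [[0,0,0],[0,0,0],2],
    [[0,0,0],[0,0,0],2],
    [[0,0,0],[0,0,0],2],
    [[0,0,0],[0,0,0],2],
    [[0,0,0],[0,0,0],2]
  ],
  "newtons": 40
}}

```text
time: 17.43
position: [0.5817, 0.0917, 0.0808]
orientation: [0.038, 0.999, 0.001, 0.002]
force: [-1.1, 0.3, 7.1]
width: 0.0364
gripper_force: 41.0
```

```bash
python3 - <<'E'
from h import *
p=sh(.188,.042); print(p); go(*p,.3,1.493)
E
```

```text
[ 0.66127375 -0.14838615]
pos [0.5817 0.0917 0.0808] yaw_y 1.4947 w 0.0364 F [-1.1  0.3  7.1] t 17.43 tilt [ 0.005  0.001 -1.   ] q7 1.75
 turn z 0.0017  shift after turn cm [ -9.9  -23.28 -21.91]  before [ -9.86 -23.29 -21.91]
```

>>> {"method": "send_rows", "body": {
  "plan": [
    [[0,0,0],[0,0,-1],2],
    [[0,0,0],[0,0,-2],2],
    [[0,0,0],[0,0,-4],2],
    [[0,0,0],[0,0,-4],2],
    [[0,0,0],[0,0,-4],2],
    [[0,0,0],[0,0,-4],2],
    [[0,0,0],[-0.7,-1.6,-2],2],
    [[0,0,0],[-1.4,-3.3,-0.5],2],
    [[0,0,0],[-1.4,-3.3,0],2],
    [[0,0,0],[-1.4,-3.3,0],2],
    [[0,0,0],[-1.4,-3.3,0],2],
    [[0,0,0],[-1.4,-3.3,0],2]
  ]
}}

```text
time: 18.43
position: [0.6421, -0.0955, 0.2931]
orientation: [0.038, 0.999, 0.001, -0.001]
force: [0.7, 0.5, -1.8]
width: 0.0368
gripper_force: 40.9
```

>>> {"method": "send_rows", "body": {
  "plan": [
    [[0,0,0],[-1.4,-3.3,0],2],
    [[0,0,0],[-0.7,-1.6,1],2],
    [[0,0,0],[0,0,3],2],
    [[0,0,0],[0,0,2],2],
    [[0,0,0],[0,0,0],2],
    [[0,0,0],[0,0,0],2],
    [[0,0,0],[0,0,0],2]
  ]
}}

```text
time: 19.02
position: [0.6602, -0.1446, 0.2343]
orientation: [0.037, 0.999, -0.0, 0.001]
force: [0.3, -0.0, -2.1]
width: 0.0365
gripper_force: 40.9
```

```bash
python3 - <<'E'
from h import *
p=sh(.188,.042); go(*p,.181,1.493)
E
```

```text
pos [ 0.6602 -0.1446  0.2343] yaw_y 1.4959 w 0.0365 F [ 0.3 -0.  -2.1] t 19.02 tilt [ 0.001 -0.    -1.   ] q7 2.04
 turn z 0.0029  shift after turn cm [-0.13 -0.36  5.33]  before [-0.12 -0.36  5.33]
```

>>> {"method": "send_rows", "body": {
  "plan": [
    [[0,0,0],[-0.1,-0.4,2],2],
    [[0,0,0],[0,0,1.5],2],
    [[0,0,0],[0,0,1],2],
    [[0,0,0],[0,0,0.5],2],
    [[0,0,0],[0,0,0.3],2],
    [[0,0,0],[0,0,0.1],2],
    [[0,0,0],[0,0,0],2],
    [[0,0,0],[0,0,0],2]
  ]
}}

```text
time: 19.68
position: [0.6607, -0.1484, 0.1813]
orientation: [0.038, 0.999, 0.001, 0.0]
force: [-3.6, 2.2, 5.3]
width: 0.0366
gripper_force: 41.6
```

>>> {"method": "send_rows", "body": {
  "plan": [
    [[0,0,0],[0,0,0],6],
    [[0,0,0],[0,0,0],6],
    [[0,0,0],[0,0,0],6],
    [[0,0,0],[0,0,-1],6],
    [[0,0,0],[0,0,-3],6],
    [[0,0,0],[0,0,-4],6],
    [[0,0,0],[0.4,3.8,0],6],
    [[0,0,0],[0.4,3.8,0],6],
    [[0,0,0],[0.4,3.8,0],6],
    [[0,0,0],[0.4,3.8,0],6],
    [[0,0,0],[0.4,3.8,0],6],
    [[0,0,0],[0.4,3.8,0],6]
  ]
}}

```text
time: 20.68
position: [0.6538, 0.0817, 0.26]
orientation: [0.038, 0.999, 0.0, 0.001]
force: [0.7, 0.6, 1.0]
width: 0.0599
gripper_force: 0.0
```

>>> {"method": "send_rows", "body": {
  "plan": [
    [[0,0,0],[0.4,3.8,0],6],
    [[0,0,0],[0.4,3.8,0],6],
    [[0,0,0],[0,1,2],6],
    [[0,0,0],[0,0,4],6],
    [[0,0,0],[0,0,3],6],
    [[0,0,0],[0,0,0],6],
    [[0,0,0],[0,0,0],6],
    [[0,0,0],[0,0,0],6]
  ]
}}

```text
time: 21.35
position: [0.6538, 0.1657, 0.1713]
orientation: [0.038, 0.999, 0.0, 0.002]
force: [-0.3, -0.3, 0.8]
width: 0.06
gripper_force: 0.0
```

```bash
python3 - <<'E'
from h import *
go(.654,.168,.078,1.493); d=caps("top"); print("bay3 bottle caps",[(c,ray(d,*c,.19)[:2].round(4),st[4]) for c,st in blobs(d["img"],lambda h,s,v:(h>98)&(h<115)&(s>150)&(v>110),10) if 340<c[0]<440 and 150<c[1]<240], sh(.188,.042))
E
```

```text
pos [0.6538 0.1657 0.1713] yaw_y 1.494 w 0.06 F [-0.3 -0.3  0.8] t 21.35 tilt [ 0.003  0.    -1.   ] q7 1.61
 turn z 0.001  shift after turn cm [0.03 0.23 9.33]  before [0.03 0.23 9.33]
top [([242.1, 133.8], 102, [0.787, 0.2384]), ([346.0, 135.6], 105, [0.7867, -0.0623]), ([271.8, 146.2], 114, [0.7521, 0.1518]), ([380.3, 175.3], 135, [0.6724, -0.1624]), ([266.8, 183.5], 23, [0.6437, 0.1636])]
bay3 bottle caps [([380.3, 175.3], array([ 0.6598, -0.1481]), 135)] [ 0.66127375 -0.14838615]
```

>>> {"method": "send_rows", "body": {
  "plan": [
    [[0,0,0],[0,0.2,3],6],
    [[0,0,0],[0,0,3],6],
    [[0,0,0],[0,0,2],6],
    [[0,0,0],[0,0,1.2],6],
    [[0,0,0],[0,0,0],6],
    [[0,0,0],[0,0,0],2],
    [[0,0,0],[0,0,0],2],
    [[0,0,0],[0,0,0],2],
    [[0,0,0],[0,0,0],2]
  ]
}}

```text
time: 22.15
position: [0.6546, 0.1687, 0.0799]
orientation: [0.038, 0.999, 0.001, 0.002]
force: [0.2, -0.0, 4.6]
width: 0.0367
gripper_force: 40.6
```

```bash
python3 - <<'E'
from h import *
p=sh(.104,.042); print(p); go(*p,.3,1.493)
E
```

```text
[ 0.57752265 -0.14192454]
pos [0.6546 0.1687 0.0799] yaw_y 1.4952 w 0.0367 F [ 0.2 -0.   4.6] t 22.15 tilt [ 0.005  0.001 -1.   ] q7 1.66
 turn z 0.0022  shift after turn cm [  5.17 -31.53 -22.09]  before [  5.24 -31.52 -22.09]
```

>>> {"method": "send_rows", "body": {
  "plan": [
    [[0,0,0],[0,0,-1],2],
    [[0,0,0],[0,0,-2],2],
    [[0,0,0],[0,0,-4],2],
    [[0,0,0],[0,0,-4],2],
    [[0,0,0],[0,0,-4],2],
    [[0,0,0],[0,0,-4],2],
    [[0,0,0],[0.3,-1.9,-2.5],2],
    [[0,0,0],[0.6,-3.8,-0.5],2],
    [[0,0,0],[0.6,-3.8,0],2],
    [[0,0,0],[0.6,-3.8,0],2],
    [[0,0,0],[0.6,-3.8,0],2],
    [[0,0,0],[0.6,-3.8,0],2]
  ]
}}

```text
time: 23.15
position: [0.6021, -0.0394, 0.2971]
orientation: [0.038, 0.999, 0.0, -0.001]
force: [1.0, 0.1, -2.1]
width: 0.0364
gripper_force: 40.6
```

>>> {"method": "send_rows", "body": {
  "plan": [
    [[0,0,0],[0.6,-3.8,0],2],
    [[0,0,0],[0.6,-3.8,0],2],
    [[0,0,0],[0.6,-3.1,1],2],
    [[0,0,0],[0,0,3],2],
    [[0,0,0],[0,0,2],2],
    [[0,0,0],[0,0,0],2],
    [[0,0,0],[0,0,0],2],
    [[0,0,0],[0,0,0],2]
  ]
}}

```text
time: 23.82
position: [0.5782, -0.1426, 0.2381]
orientation: [0.037, 0.999, -0.0, 0.001]
force: [0.0, -0.7, -2.7]
width: 0.0366
gripper_force: 40.7
```

```bash
python3 - <<'E'
from h import *
p=sh(.104,.042); go(*p,.18,1.493)
E
```

```text
pos [ 0.5782 -0.1426  0.2381] yaw_y 1.4958 w 0.0366 F [ 0.  -0.7 -2.7] t 23.82 tilt [ 0.001 -0.    -1.   ] q7 2.03
 turn z 0.0028  shift after turn cm [0.08 0.06 5.81]  before [0.08 0.06 5.81]
```

>>> {"method": "send_rows", "body": {
  "plan": [
    [[0,0,0],[0,0,2],2],
    [[0,0,0],[0,0,1.5],2],
    [[0,0,0],[0,0,1],2],
    [[0,0,0],[0,0,0.8],2],
    [[0,0,0],[0,0,0.4],2],
    [[0,0,0],[0,0,0.2],2],
    [[0,0,0],[0,0,0],2],
    [[0,0,0],[0,0,0],2]
  ]
}}

```text
time: 24.48
position: [0.5782, -0.1424, 0.1801]
orientation: [0.038, 0.999, 0.001, 0.0]
force: [-3.4, 3.2, 5.7]
width: 0.0368
gripper_force: 41.5
```

>>> {"method": "send_rows", "body": {
  "plan": [
    [[0,0,0],[0,0,0],6],
    [[0,0,0],[0,0,0],6],
    [[0,0,0],[0,0,0],6],
    [[0,0,0],[0,0,-1],6],
    [[0,0,0],[0,0,-3],6],
    [[0,0,0],[0,0,-4],6],
    [[0,0,0],[0.2,3.8,0],6],
    [[0,0,0],[0.2,3.8,0],6],
    [[0,0,0],[0.2,3.8,0],6],
    [[0,0,0],[0.2,3.8,0],6],
    [[0,0,0],[0.2,3.8,0],6],
    [[0,0,0],[0,0,0],6]
  ]
}}

```text
time: 25.48
position: [0.5828, 0.0598, 0.2578]
orientation: [0.03, 1.0, 0.003, -0.0]
force: [-0.1, 3.1, -0.1]
width: 0.06
gripper_force: 0.0
```

```bash
python3 - <<'E'
from h import *
d=caps("top"); caps("wrist"); print("bays",[(c,ray(d,*c,.19)[:2].round(4),st[4]) for c,st in blobs(d["img"],lambda h,s,v:(h>98)&(h<115)&(s>150)&(v>110),10) if 340<c[0]<440 and 150<c[1]<240], sh(.104,.042))
go(.589,.242,.2,1.493)
E
```

```text
top [([241.9, 134.9], 129, [0.7838, 0.2389]), ([346.0, 135.6], 104, [0.7867, -0.0623]), ([271.7, 146.2], 115, [0.7521, 0.1521]), ([380.3, 175.3], 135, [0.6724, -0.1624]), ([239.0, 202.0], 114, [0.5894, 0.2417]), ([377.3, 205.8], 135, [0.5843, -0.1542])]
wrist [([489.7, 180.2], 829, [0.5895, 0.2411]), ([73.0, 225.4], 1664, [0.6132, -0.2411]), ([95.2, 312.6], 1167, [0.7342, -0.2513])]
bays [([380.3, 175.3], array([ 0.6598, -0.1481]), 135), ([377.3, 205.8], array([ 0.5791, -0.1407]), 135)] [ 0.57752265 -0.14192454]
pos [0.5824 0.0507 0.2583] yaw_y 1.5013 w 0.0596 F [-0.  -1.  -1.1] t 25.58 tilt [ 0. -0. -1.] q7 1.68
 turn z 0.0083  shift after turn cm [ 0.83 19.13  5.83]  before [ 0.67 19.13  5.83]
```

>>> {"method": "send_rows", "body": {
  "plan": [
    [[0,0,0],[0.2,3.8,0],6],
    [[0,0,0],[0.2,3.8,0],6],
    [[0,0,0],[0.2,3.8,0],6],
    [[0,0,0],[0.2,3.8,1],6],
    [[0,0,0],[0,3.8,2],6],
    [[0,0,0],[0,0,3],6],
    [[0,0,0],[0,0,3],6],
    [[0,0,0],[0,0,0],6],
    [[0,0,0],[0,0,0],6],
    [[0,0,0],[0,0,0],6]
  ]
}}

```text
time: 26.42
position: [0.5901, 0.2341, 0.1707]
orientation: [0.04, 0.999, 0.0, 0.001]
force: [0.7, 0.0, 0.7]
width: 0.06
gripper_force: 0.0
```

```bash
python3 - <<'E'
from h import *
go(.589,.2415,.078,1.493)
E
```

```text
pos [0.5901 0.2341 0.1707] yaw_y 1.4914 w 0.06 F [0.7 0.  0.7] t 26.42 tilt [ 0.003 -0.    -1.   ] q7 1.47
 turn z -0.0016  shift after turn cm [0.19 0.73 9.27]  before [0.2  0.73 9.27]
```

>>> {"method": "send_rows", "body": {
  "plan": [
    [[0,0,0],[0.1,0.7,3],6],
    [[0,0,0],[0,0,3],6],
    [[0,0,0],[0,0,2],6],
    [[0,0,0],[0,0,1.2],6],
    [[0,0,0],[0,0,0],6],
    [[0,0,0],[0,0,0],2],
    [[0,0,0],[0,0,0],2],
    [[0,0,0],[0,0,0],2],
    [[0,0,0],[0,0,0],2]
  ]
}}

```text
time: 27.17
position: [0.5902, 0.2437, 0.0794]
orientation: [0.038, 0.999, 0.001, 0.002]
force: [0.7, -0.5, 5.1]
width: 0.0368
gripper_force: 40.7
```

```bash
python3 - <<'E'
from h import *
p=sh(.104,-.042); print(p); go(*p,.3,1.493)
E
```

```text
[ 0.57106104 -0.22567564]
pos [0.5902 0.2437 0.0794] yaw_y 1.4949 w 0.0368 F [ 0.7 -0.5  5.1] t 27.17 tilt [ 0.005  0.002 -1.   ] q7 1.52
 turn z 0.0019  shift after turn cm [ -1.84 -46.9  -22.15]  before [ -1.75 -46.9  -22.15]
```

>>> {"method": "send_rows", "body": {
  "plan": [
    [[0,0,0],[0,0,-1],2],
    [[0,0,0],[0,0,-2],2],
    [[0,0,0],[0,0,-4],2],
    [[0,0,0],[0,0,-4],2],
    [[0,0,0],[0,0,-4],2],
    [[0,0,0],[0,0,-4],2],
    [[0,0,0],[0,-1.8,-3],2],
    [[0,0,0],[-0.2,-3.8,-1],2],
    [[0,0,0],[-0.2,-3.8,-1],2],
    [[0,0,0],[-0.2,-3.8,0],2],
    [[0,0,0],[-0.2,-3.8,0],2],
    [[0,0,0],[-0.2,-3.8,0],2]
  ]
}}

```text
time: 28.17
position: [0.581, 0.0333, 0.3169]
orientation: [0.038, 0.999, 0.001, -0.0]
force: [0.5, -0.6, -2.0]
width: 0.0364
gripper_force: 40.7
```

>>> {"method": "send_rows", "body": {
  "plan": [
    [[0,0,0],[-0.2,-3.8,0],2],
    [[0,0,0],[-0.2,-3.8,0],2],
    [[0,0,0],[-0.2,-3.8,0],2],
    [[0,0,0],[-0.2,-3.8,0],2],
    [[0,0,0],[0,-3.8,0],2],
    [[0,0,0],[0,-3.8,0],2],
    [[0,0,0],[0,-3,0],2],
    [[0,0,0],[0,0,2],2],
    [[0,0,0],[0,0,2],2],
    [[0,0,0],[0,0,0],2],
    [[0,0,0],[0,0,0],2],
    [[0,0,0],[0,0,0],2]
  ]
}}

```text
time: 29.17
position: [0.5709, -0.222, 0.2773]
orientation: [0.037, 0.999, 0.0, 0.0]
force: [0.5, 0.5, -1.4]
width: 0.0364
gripper_force: 40.7
```

```bash
python3 - <<'E'
from h import *
p=sh(.104,-.042); go(*p,.18,1.493)
E
```

```text
pos [ 0.5709 -0.222   0.2773] yaw_y 1.4961 w 0.0364 F [ 0.5  0.5 -1.4] t 29.17 tilt [ 0.  0. -1.] q7 2.15
 turn z 0.0031  shift after turn cm [-0.05 -0.36  9.73]  before [-0.05 -0.36  9.73]
```

>>> {"method": "send_rows", "body": {
  "plan": [
    [[0,0,0],[0,-0.4,3],2],
    [[0,0,0],[0,0,2.5],2],
    [[0,0,0],[0,0,2],2],
    [[0,0,0],[0,0,1],2],
    [[0,0,0],[0,0,0.7],2],
    [[0,0,0],[0,0,0.5],2],
    [[0,0,0],[0,0,0.2],2],
    [[0,0,0],[0,0,0],2],
    [[0,0,0],[0,0,0],2]
  ]
}}

```text
time: 29.92
position: [0.5716, -0.227, 0.1794]
orientation: [0.038, 0.999, -0.0, 0.002]
force: [-0.9, 0.8, 1.2]
width: 0.0363
gripper_force: 41.0
```

>>> {"method": "send_rows", "body": {
  "plan": [
    [[0,0,0],[0,0,0.1],2],
    [[0,0,0],[0,0,0],6],
    [[0,0,0],[0,0,0],6],
    [[0,0,0],[0,0,0],6],
    [[0,0,0],[0,0,-1],6],
    [[0,0,0],[0,0,-4],6],
    [[0,0,0],[0,0,-4],6],
    [[0,0,0],[0,0,-2],6],
    [[0,0,0],[3.2,2.6,0],6],
    [[0,0,0],[3.2,2.6,0],6],
    [[0,0,0],[3.2,2.6,0],6],
    [[0,0,0],[2.5,3.2,0],6]
  ]
}}

```text
time: 30.92
position: [0.4701, -0.1277, 0.2898]
orientation: [0.041, 0.999, -0.002, -0.003]
force: [-0.2, 1.1, 2.1]
width: 0.06
gripper_force: 0.0
```

>>> {"method": "send_rows", "body": {
  "plan": [
    [[0,0,0],[0,0,3],6],
    [[0,0,0],[0,0,3],6],
    [[0,0,0],[0,0,3],6],
    [[0,0,0],[0,0,2],6],
    [[0,0,0],[0,0,0],6],
    [[0,0,0],[0,0,0],6],
    [[0,0,0],[0,0,0],6]
  ]
}}

```text
time: 31.5
position: [0.4735, -0.1284, 0.1828]
orientation: [0.04, 0.999, -0.001, 0.0]
force: [0.2, -0.7, 0.3]
width: 0.0601
gripper_force: 0.0
```

```bash
python3 - <<'E'
from h import *
go(.456,-.1045,.083,1.493)
d=cam("top"); I=d["img"]
print("bays",[(c,ray(d,*c,.19)[:2].round(4),st[4]) for c,st in blobs(I,lambda h,s,v:(h>98)&(h<115)&(s>150)&(v>110),10) if 340<c[0]<440 and 150<c[1]<240]); print(sh(.104,.042),sh(.188,.042),sh(.104,-.042))
c=cv2.resize(I[120:290,220:440],None,fx=3.5,fy=3.5,interpolation=cv2.INTER_CUBIC); cv2.imwrite("pics/crop2.png",c[:,:,::-1])
E
```

```text
pos [ 0.4735 -0.1284  0.1828] yaw_y 1.491 w 0.0601 F [ 0.2 -0.7  0.3] t 31.5 tilt [ 0.    -0.002 -1.   ] q7 1.99
 turn z -0.002  shift after turn cm [1.93 2.27 9.97]  before [1.94 2.26 9.97]
bays [([380.2, 175.2], array([ 0.66  , -0.1479]), 135), ([377.4, 205.9], array([ 0.5788, -0.1409]), 135), ([409.7, 209.4], array([ 0.5708, -0.2259]), 141)]
[ 0.57752265 -0.14192454] [ 0.66127375 -0.14838615] [ 0.57106104 -0.22567564]
```

View pics/crop2.png

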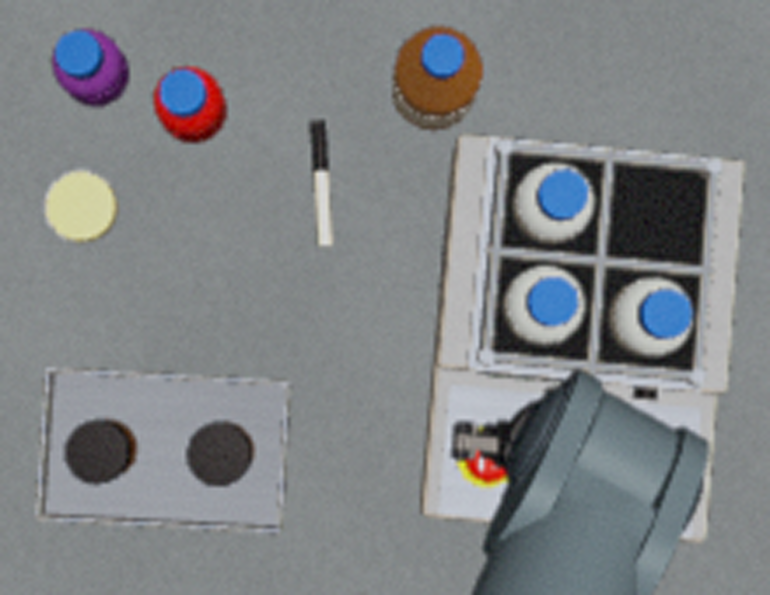

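All three bottles are centred in bays 3, 1 and 0 (within 2 mm), and both jars stand in the tray. Next: grip the stop head.

>>> {"method": "send_rows", "body": {
  "plan": [
    [[0,0,0],[1.9,2.2,0],7],
    [[0,0,0],[0,0,3],7],
    [[0,0,0],[0,0,3],7],
    [[0,0,0],[0,0,0],7],
    [[0,0,0],[0,0,0],7],
    [[0,0,0],[0,0,0],7]
  ],
  "newtons": 30
}}

```text
time: 32.05
position: [0.4565, -0.1058, 0.1231]
orientation: [0.041, 0.999, -0.001, 0.0]
force: [-0.2, -0.3, 0.0]
width: 0.0696
gripper_force: 0.0
```

```bash
python3 - <<'E'
from h import *
go(.456,-.1042,.074,1.493)
E
```

```text
pos [ 0.4565 -0.1058  0.1231] yaw_y 1.4897 w 0.0696 F [-0.2 -0.3  0. ] t 32.05 tilt [ 0.001 -0.003 -1.   ] q7 2.02
 turn z -0.0033  shift after turn cm [0.07 0.17 4.91]  before [0.07 0.17 4.91]
```

>>> {"method": "send_rows", "body": {
  "plan": [
    [[0,0,0],[0.1,0.2,2],7],
    [[0,0,0],[0,0,2],7],
    [[0,0,0],[0,0,0.9],7],
    [[0,0,0],[0,0,0],7],
    [[0,0,0],[0,0,0],3],
    [[0,0,0],[0,0,0],3],
    [[0,0,0],[0,0,0],3],
    [[0,0,0],[0,0,0],3],
    [[0,0,0],[0,0,0],3]
  ]
}}

```text
time: 32.8
position: [0.4556, -0.1041, 0.0739]
orientation: [0.04, 0.999, -0.002, 0.001]
force: [-0.4, -4.9, 4.0]
width: 0.0387
gripper_force: 31.7
```

Gripped at 39 mm, so turn clockwise.

>>> {"method": "send_rows", "body": {
  "plan": [
    [[0,0,0.12],[0,0,0],3],
    [[0,0,0.12],[0,0,0],3],
    [[0,0,0.12],[0,0,0],3],
    [[0,0,0.12],[0,0,0],3],
    [[0,0,0.12],[0,0,0],3],
    [[0,0,0.06],[0,0,0],3],
    [[0,0,0],[0,0,0],3],
    [[0,0,0],[0,0,0],3]
  ]
}}

```text
time: 33.47
position: [0.4558, -0.1038, 0.0736]
orientation: [0.361, 0.932, -0.002, 0.002]
force: [-0.6, -4.6, 4.5]
width: 0.0386
gripper_force: 31.8
```

```bash
python3 - <<'E'
from h import *
go(.456,-.1042,.074,1.493); s=bot.sense(); print(s["wrist_torque"].round(2))
E
```

```text
pos [ 0.4558 -0.1038  0.0736] yaw_y 0.8314 w 0.0386 F [-0.6 -4.6  4.5] t 33.47 tilt [ 0.002 -0.004 -1.   ] q7 1.59
 turn z -0.6616  shift after turn cm [-0.02 -0.04 -0.04]  before [-0.04 -0.02 -0.04]
[-0.84  0.01  0.06]
```

>>> {"method": "send_rows", "body": {
  "plan": [
    [[0,0,0],[0,0,0],7],
    [[0,0,0],[0,0,0],7],
    [[0,0,0],[0,0,0],7],
    [[0,0,0],[0,0,0],7],
    [[0,0,0],[0,0,-2],7],
    [[0,0,0],[0,0,-4],7],
    [[0,0,-0.12],[0,0,-3],7],
    [[0,0,-0.12],[0,0,-3],7],
    [[0,0,-0.12],[0,0,-2],7],
    [[0,0,-0.12],[0,0,-2],7],
    [[0,0,-0.12],[0,0,-2],7],
    [[0,0,-0.06],[0,0,0],7]
  ]
}}

```text
time: 34.47
position: [0.4536, -0.0977, 0.2426]
orientation: [0.059, 0.998, 0.012, -0.006]
force: [0.1, -0.5, -0.9]
width: 0.0699
gripper_force: 0.0
```

>>> {"method": "send_rows", "body": {
  "plan": [
    [[0,0,0],[-3.5,0,-2],7],
    [[0,0,0],[-3.5,0,0],7],
    [[0,0,0],[0,0,0],7],
    [[0,0,0],[0,0,0],7],
    [[0,0,0],[0,0,0],7]
  ]
}}

```text
time: 34.88
position: [0.4829, -0.1054, 0.255]
orientation: [0.067, 0.998, -0.0, -0.013]
force: [-0.3, 0.2, 0.5]
width: 0.0704
gripper_force: 0.0
```

```bash
python3 - <<'E'
from h import *
p=sh(-.02,-.068); print(p); go(*p,.12,1.493)
d=cam("wrist"); I=d["img"]
for c,st in blobs(I,lambda h,s,v:((h<8)|(h>172))&(s>140)&(v>110),60): print("red",c,st,ray(d,*c,.093).round(4),ray(d,*c,.085).round(4))
cv2.imwrite("pics/w5.png",I[:,:,::-1])
E
```

```text
[ 0.44542843 -0.24206003]
pos [ 0.4829 -0.1054  0.255 ] yaw_y 1.4363 w 0.0704 F [-0.3  0.2  0.5] t 34.88 tilt [-0.025  0.001 -1.   ] q7 1.78
 turn z -0.0567  shift after turn cm [  2.33 -13.9   13.58]  before [  1.54 -14.01  13.58]
red [321.8, 163.7] [304, 146, 37, 37, 878] [ 0.4545 -0.1041  0.093 ] [ 0.4556 -0.1043  0.085 ]
```

View pics/w5.png

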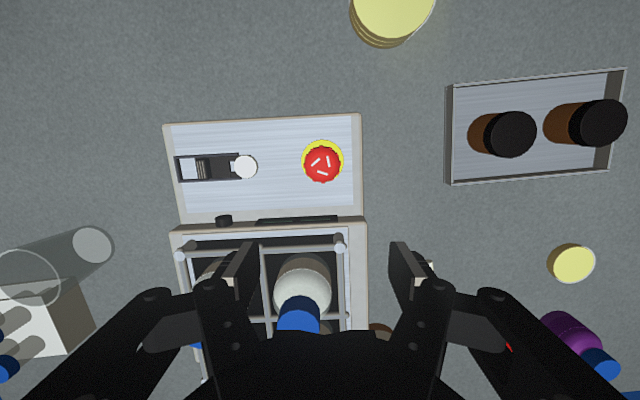

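```bash
python3 - <<'E'
from h import *
f=lambda h,s,v:((h<8)|(h>172))&(s>140)&(v>110)
a=cv2.imread("pics/scene0.png")[:,:,::-1]; d=cam("scene")
for n,I in (("start",a),("now",d["img"])): print(n,[(c,st) for c,st in blobs(I,f,10) if 290<c[0]<330 and 150<c[1]<190])
p=[.456,-.1042]; print(proj(d,p+[.093]),proj(d,p+[.085]))
E
```

```text
start [([308.0, 164.6], [304, 161, 9, 9, 58])]
now [([308.1, 164.5], [304, 161, 9, 9, 57])]
[308.08339251 162.54171206] [308.13105346 163.8571769 ]
```

The scene view matches the start (308,164.5), so the stop is up. Next: go over the lock ridge and turn 90° so I can grip it along local x.

>>> {"method": "send_rows", "body": {
  "plan": [
    [[0,0,0],[0.6,-3.5,1],4.5],
    [[0,0,0],[0.6,-3.5,1],4.5],
    [[0,0,0],[0.6,-3.5,1],4.5],
    [[0,0,0],[0.6,-3.4,1],4.5],
    [[0,0,0.12],[0,0,0],4.5],
    [[0,0,0.12],[0,0,0],4.5],
    [[0,0,0.12],[0,0,0],4.5],
    [[0,0,0.12],[0,0,0],4.5],
    [[0,0,0.12],[0,0,0],4.5],
    [[0,0,0.12],[0,0,0],4.5],
    [[0,0,0.12],[0,0,0],4.5],
    [[0,0,0.12],[0,0,0],4.5]
  ]
}}

```text
time: 35.98
position: [0.4407, -0.2381, 0.2165]
orientation: [0.521, 0.853, -0.005, -0.01]
force: [0.2, 0.0, 0.2]
width: 0.0448
gripper_force: 0.0
```

>>> {"method": "send_rows", "body": {
  "plan": [
    [[0,0,0.12],[0,0,0],4.5],
    [[0,0,0.12],[0,0,0],4.5],
    [[0,0,0.12],[0,0,0],4.5],
    [[0,0,0.12],[0,0,0],4.5],
    [[0,0,0.12],[0,0,0],4.5],
    [[0,0,0],[0,0,0],4.5],
    [[0,0,0],[0,0,0],4.5],
    [[0,0,0],[0,0,0],4.5]
  ]
}}

```text
time: 36.65
position: [0.4409, -0.2388, 0.2165]
orientation: [0.748, 0.664, -0.008, -0.008]
force: [-0.1, -0.9, 0.4]
width: 0.0453
gripper_force: 0.0
```

```bash
python3 - <<'E'
from h import *
p=[.4455,-.2427]; go(*p,.12,-.077)
E
```

```text
pos [ 0.4409 -0.2388  0.2165] yaw_y -0.1189 w 0.0453 F [-0.1 -0.9  0.4] t 36.65 tilt [-0.023  0.001 -1.   ] q7 0.9
 turn z -0.0419  shift after turn cm [-0.35  0.71  9.64]  before [-0.32  0.73  9.64]
```

>>> {"method": "send_rows", "body": {
  "plan": [
    [[-0.023,0.003,-0.042],[-0.3,0.7,2],4.5],
    [[0,0,0],[0,0,3],4.5],
    [[0,0,0],[0,0,3],4.5],
    [[0,0,0],[0,0,1],4.5],
    [[0,0,0],[0,0,0],4.5],
    [[0,0,0],[0,0,0],4.5],
    [[0,0,0],[0,0,0],4.5]
  ]
}}

```text
time: 37.23
position: [0.448, -0.2443, 0.1279]
orientation: [0.735, 0.678, 0.001, 0.001]
force: [-0.2, -0.4, 0.6]
width: 0.0452
gripper_force: 0.0
```

```bash
python3 - <<'E'
from h import *
p=[.4455,-.2427]; go(*p,.076,-.077)
E
```

```text
pos [ 0.448  -0.2443  0.1279] yaw_y -0.0805 w 0.0452 F [-0.2 -0.4  0.6] t 37.23 tilt [ 0.003  0.    -1.   ] q7 1.01
 turn z -0.0035  shift after turn cm [ 0.13 -0.27  5.19]  before [ 0.13 -0.27  5.19]
```

>>> {"method": "send_rows", "body": {
  "plan": [
    [[0,0,0],[0.1,-0.3,2.5],4.5],
    [[0,0,0],[0,0,2],4.5],
    [[0,0,0],[0,0,0.9],4.5],
    [[0,0,0],[0,0,0],1],
    [[0,0,0],[0,0,0],1],
    [[0,0,0],[0,0,0],1],
    [[0,0,0],[0,0,0],1]
  ]
}}

```text
time: 37.82
position: [0.4449, -0.2426, 0.0733]
orientation: [0.735, 0.678, 0.001, 0.001]
force: [1.2, -0.1, -1.8]
width: 0.0231
gripper_force: 31.8
```

>>> {"method": "send_rows", "body": {
  "plan": [
    [[0,0,0],[-0.6,0,0],1],
    [[0,0,0],[-0.6,0,0],1],
    [[0,0,0],[-0.6,0,0],1],
    [[0,0,0],[-0.6,0,0],1],
    [[0,0,0],[0,0,0],1],
    [[0,0,0],[0,0,0],1],
    [[0,0,0],[0,0,0],1]
  ]
}}

```text
time: 38.4
position: [0.4433, -0.2632, 0.0731]
orientation: [0.735, 0.678, 0.004, -0.003]
force: [-1.1, 9.2, 12.9]
width: 0.0233
gripper_force: 33.2
```

>>> {"method": "send_rows", "body": {
  "plan": [
    [[0,0,0],[0.3,0,0],4.5],
    [[0,0,0],[0,0,0],4.5],
    [[0,0,0],[0,0,0],4.5],
    [[0,0,0],[0,0,-2],4.5],
    [[0,0,0],[0,0,-3],4.5],
    [[0,0,0],[3.2,0,0],0],
    [[0,0,0],[3.3,0,0],0],
    [[0,0,0],[0,0,0],0],
    [[0,0,0],[0,0,0],0],
    [[0,0,0],[0,0,0],0]
  ]
}}

```text
time: 39.23
position: [0.4473, -0.1989, 0.1223]
orientation: [0.735, 0.678, 0.0, -0.0]
force: [-0.3, -0.2, 0.1]
width: 0.0001
gripper_force: 0.0
```

```bash
python3 - <<'E'
from h import *
go(.4492,-.195,.079,-.077)
d=cam("wrist"); cv2.imwrite("pics/w6.png",d["img"][:,:,::-1])
E
```

```text
pos [ 0.4473 -0.1989  0.1223] yaw_y -0.0808 w 0.0001 F [-0.3 -0.2  0.1] t 39.23 tilt [ 0.  0. -1.] q7 0.94
 turn z -0.0038  shift after turn cm [0.41 0.16 4.33]  before [0.41 0.16 4.33]
```

View pics/w6.png

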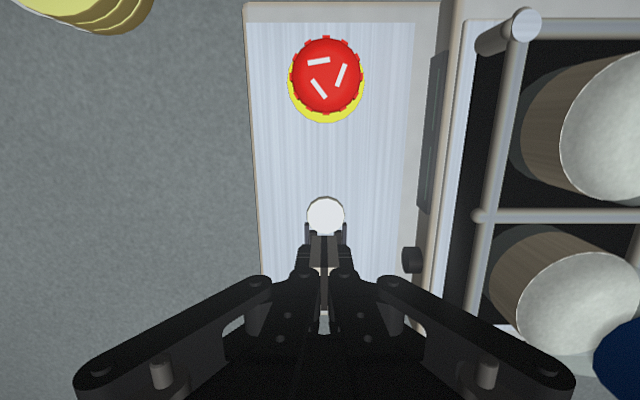

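The key is at (325,216), in line with the closed fingers. Checking its position and the tab's before pressing.

```bash
python3 - <<'E'
from h import *
d=cam("wrist"); print("key",ray(d,325.3,216,.071)); t=cam("scene"); I=t["img"]
p=np.array([.4455,-.2427]); q=p-.022*np.array([.077,.997])
print("scene ridge locked",proj(t,[*p,.075]),"aside",proj(t,[*q,.075]),"key",proj(t,[.4492,-.195,.071]))
c=cv2.resize(I[130:200,230:330],None,fx=7,fy=7,interpolation=cv2.INTER_CUBIC); cv2.imwrite("pics/s2.png",c[:,:,::-1])
E
```

```text
key [ 0.44869326 -0.19481632  0.071     ]
scene ridge locked [274.79669215 154.56661205] aside [269.61978057 152.86720364] key [286.23131132 158.95357455]
```

View pics/s2.png

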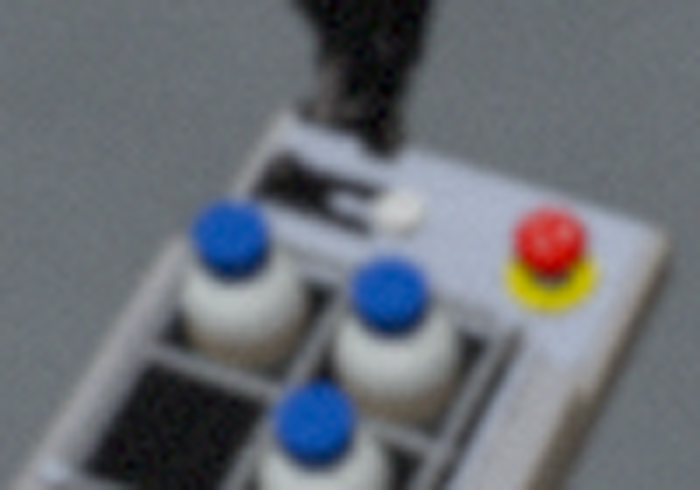

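The scene crop shows the tab fully aside with its prongs bared, at about (310,185) in the crop, clear of the key at (398,210). The stop is up. Pressing the key now.

>>> {"method": "send_rows", "body": {
  "plan": [
    [[0,0,0],[0.4,0.1,2],0],
    [[0,0,0],[0,0,1.5],0],
    [[0,0,0],[0,0,0.7],0],
    [[0,0,0],[0,0,0.4],0],
    [[0,0,0],[0,0,0.3],0],
    [[0,0,0],[0,0,0.2],0],
    [[0,0,0],[0,0,0],0],
    [[0,0,0],[0,0,0],0]
  ]
}}

```text
time: 40.05
position: [0.4478, -0.1951, 0.073]
orientation: [0.736, 0.677, 0.001, -0.002]
force: [-6.1, 3.9, 14.3]
width: -0.0005
gripper_force: 6.8
```

>>> {"method": "send_rows", "body": {
  "plan": [
    [[0,0,0],[0,0,0.2],0],
    [[0,0,0],[0,0,0],0],
    [[0,0,0],[0,0,0],0]
  ]
}}

```text
time: 40.3
position: [0.4479, -0.1952, 0.0727]
orientation: [0.736, 0.677, 0.002, -0.003]
force: [-9.3, 6.2, 28.5]
width: 0.0003
gripper_force: 14.2
```

>>> {"method": "send_rows", "body": {
  "plan": [
    [[0,0,0],[0,0,-2],0],
    [[0,0,0],[0,0,-3],4.5],
    [[0,0,0],[-3.5,0,0],4.5],
    [[0,0,0],[-3.5,0,0],4.5],
    [[0,0,0],[0,0,0],4.5],
    [[0,0,0],[0,0,0],4.5],
    [[0,0,0],[0,0,0],4.5],
    [[0,0,0],[0,0,0],4.5]
  ]
}}

```text
time: 40.97
position: [0.4435, -0.2635, 0.1191]
orientation: [0.735, 0.678, 0.001, -0.001]
force: [0.6, 0.2, 0.2]
width: 0.0452
gripper_force: 0.0
```

```bash
python3 - <<'E'
from h import *
go(.4445,-.264,.073,-.077)
E
```

```text
pos [ 0.4435 -0.2635  0.1191] yaw_y -0.0804 w 0.0452 F [0.6 0.2 0.2] t 40.97 tilt [ 0.     0.002 -1.   ] q7 1.04
 turn z -0.0034  shift after turn cm [-0.05  0.11  4.61]  before [-0.05  0.11  4.61]
```

>>> {"method": "send_rows", "body": {
  "plan": [
    [[0,0,0],[0,0.1,2.5],4.5],
    [[0,0,0],[0,0,1.5],4.5],
    [[0,0,0],[0,0,0.6],4.5],
    [[0,0,0],[0,0,0],1],
    [[0,0,0],[0,0,0],1],
    [[0,0,0],[0,0,0],1],
    [[0,0,0],[0,0,0],1],
    [[0,0,0],[0.6,0,0],1],
    [[0,0,0],[0.6,0,0],1],
    [[0,0,0],[0.6,0,0],1],
    [[0,0,0],[0.6,0,0],1],
    [[0,0,0],[0,0,0],1]
  ]
}}

```text
time: 41.97
position: [0.4452, -0.2412, 0.0733]
orientation: [0.735, 0.678, -0.001, 0.001]
force: [-2.9, -3.8, -6.7]
width: 0.0226
gripper_force: 30.8
```

>>> {"method": "send_rows", "body": {
  "plan": [
    [[0,0,0],[0,0,0],1],
    [[0,0,0],[0,0,0],1]
  ]
}}

```text
time: 42.13
position: [0.4452, -0.2412, 0.0733]
orientation: [0.735, 0.678, -0.001, 0.0]
force: [-3.3, -3.4, -5.1]
width: 0.023
gripper_force: 30.8
```

>>> {"method": "send_rows", "body": {
  "plan": [
    [[0,0,0],[0.2,0,0],1],
    [[0,0,0],[0,0,0],1],
    [[0,0,0],[0,0,0],1]
  ]
}}

```text
time: 42.38
position: [0.4452, -0.2411, 0.0733]
orientation: [0.736, 0.677, -0.002, 0.002]
force: [-2.4, -6.9, -9.3]
width: 0.023
gripper_force: 30.5
```

>>> {"method": "send_rows", "body": {
  "plan": [
    [[0,0,0],[-0.2,0,0],4.5],
    [[0,0,0],[0,0,0],4.5],
    [[0,0,0],[0,0,0],4.5],
    [[0,0,0],[0,0,-2],4.5],
    [[0,0,0],[0,0,-4],4.5],
    [[0,0,0],[0,0,-4],4.5],
    [[0,0,0],[0,0,-4],4.5],
    [[0,0,0],[0,-4,0],4.5],
    [[0,0,0],[0,-4,0],4.5],
    [[0,0,0],[0,0,0],4.5],
    [[0,0,0],[0,0,0],4.5],
    [[0,0,0],[0,0,0],4.5]
  ]
}}

```text
time: 43.38
position: [0.3897, -0.2364, 0.2147]
orientation: [0.737, 0.676, 0.0, -0.006]
force: [-0.2, -0.5, -0.4]
width: 0.0448
gripper_force: 0.0
```

```bash
python3 - <<'E'
from h import *
t=cam("scene"); w=cam("wrist")
a=cv2.resize(t["img"][130:200,230:330],None,fx=5,fy=5,interpolation=cv2.INTER_CUBIC)
b=cv2.resize(w["img"],(560,350)); c=np.zeros((350+350,560,3),np.uint8); c[:350,:500]=a; c[350:]=b
cv2.imwrite("pics/f.png",cv2.resize(c,(480,600))[:,:,::-1]); s=bot.sense(); print(s["force"],s["position"])
E
```

```text
[-0.68023848  0.53228739 -0.11888972] [ 0.38901424 -0.23760919  0.2145642 ]
```

View pics/f.png

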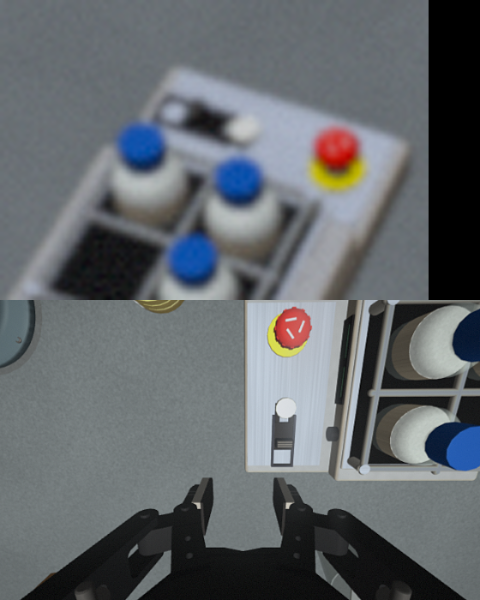

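The tab is home: ridge at about (285,443), white slot exposed behind it, prongs under the key at (286,408). The stop is up, the bottles are upright, and the gripper is clear. Handing in.

```bash
python3 -c "
from rig import bot; print(bot.job_done())"
```

```text
the job is handed in; nothing more can be done
None
```

The changeover is finished and handed in, with no verdict returned: both jars are in the tray, the three clear bottles are in bays 0, 1 and 3, the stop is up, the start key was pressed fully, and the lock tab is back home.

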